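Check lacquer thickness with a spring-tip coating gauge

TASK

Take the yellow-handled coating gauge from its fork rest and press its spring tip, held square to the surface, first on the centre of the bare steel zero disc, then on the white band of the maroon barrel, then on the white band of the gunmetal grip section under the magnifier, keeping it still for half a second at each. Press gently, do not bump the magnifier lens, leave the mint tin, acrylic cap and loose grip section where they stand, and finally hang the gauge upright in its rest again and let go.

Things in the scene. Friction and masses are not known exactly. Their poses are not given: they have to be found in the camera images.
- gauge: Loose pen-type coating gauge, 161 mm long, 0.15 kg, hanging upright in its rest. Origin: centre of the underside of its black collar; z runs up its axis. Above: collar 44 mm diameter, 6 mm thick, then a yellow square handle 22 x 22 mm, z = 6 to 66 mm, flats square to its x and y, to grip. Below: 12 mm shaft to z = -83 mm, then a 10 mm flat-ended brass plunger to z = -95 mm. Its turn varies.
- gauge_tip (a point): Centre of the flat end of the gauge's brass plunger; axes parallel to the gauge's (z up the gauge).
- plunger (a joint): Travel of the gauge's spring plunger into the shaft: 0 m when out, 0.008 m fully pressed in. Spring: 0.8 N to start, then about 0.4 N per mm (2.4 N at 4 mm). A reading counts from 1.5 mm of travel; 3 to 5 mm is best.
- rest: Fixed fork rest of the gauge, at any of four work places, turned up to 0.5 rad. Foot plate 110 x 70 mm, 12 mm high (centred 12 mm towards +x). Two level aluminium prongs along x, 8 mm thick, 13 mm wide, gap 24 mm. The gap is open at -x and closed at +x by a post whose face is 32 mm from the origin; all tops 110 mm high. Origin: on the table, below the seat.
- rest_seat (a point): Centre of the rest's seat, on top of the prongs, 110 mm above the table: the gauge's origin sits here, its shaft in the gap and its collar on the prongs. The shaft can be lifted out and lowered in from straight above. Axes as the rest's.
- zero_spot (a point): Centre of the top of the bare steel zero disc (40 mm diameter, small red dot in its centre), level, 30 mm above the table on a fixed black block 75 x 75 mm. z points up.
- barrel_spot (a point): Test spot on the maroon lacquered barrel (16 mm diameter, 120 mm long): middle of the top line of its 14 mm wide white band, 72 mm above the table. z is the outward normal of the surface, leaning 22 to 34 degrees from vertical towards the side of its stand that roughly faces the robot; x runs along the barrel to its high end, 60 mm from the spot.
- barrel_stand: Fixed stand (foot 100 x 70 mm, origin: centre of its underside, below the spot) with a stiff tilting vice, in which the barrel is clamped and stays.
- grip_spot (a point): Test spot on the clamped gunmetal grip section (16 mm diameter, 62 mm long): middle of the top line of its 14 mm wide white band, 62 mm above the table. z is the outward normal, leaning 28 degrees from vertical towards the side that roughly faces the robot, away from under the lens; x runs along the section to its high end.
- magnifier: Fixed magnifier stand, foot 135 x 75 x 12 mm; origin: centre of its underside. The grip spot is at x = -35 mm, the lens centre at x = +8 mm and a 12 mm post, 146 mm high, at x = +58 mm.
- lens_center (a point): Centre of the clear magnifier lens: level, 80 mm diameter (87 mm over its black rim), 8 mm thick, 140 mm above the table, 78 mm higher than the grip spot, with its near edge just above that spot, so that a vertical gauge would hit it. x points away from the working side.
- mint_tin: Bystander: loose steel mint tin 62 x 97 x 22 mm (x, y, z). Origin: centre of its underside.
- cap: Bystander: loose clear acrylic pencil cap standing on its open end, 26 mm diameter (35 mm over its clip), 66 mm high. Origin: centre of its underside.
- grip_b: Bystander: loose gunmetal grip section standing upright, 21 mm diameter, 62 mm high. Origin: centre of its underside. (A fixed steel cabinet, 200 mm high, stands at the far right corner, beyond x = 0.65 m and right of y = -0.27 m, clear of the work.)
- barrel: The maroon barrel with its clamp: same place and axes as barrel_spot (origin at the spot).
- grip_a: The clamped grip section: same place and axes as grip_spot (origin at the spot).
- lens: The magnifier lens: same place and axes as lens_center.
- zero: The fixed zero block 75 x 75 mm with its disc, top 30 mm high. Origin: centre of its underside.
Mind the look-alikes: they are no part of the job. Leave any orange look-alike of the rest alone. Leave any pink look-alike of the gauge alone.

How it is judged:
On the way, in this order (a step that is already met when the one before it is completed fails the run):
1. the gauge is pressed square on the zero disc and held (distance between gauge_tip and zero_spot below 0.01 m and value of joint plunger above 0.0015 m and contact force between gauge and zero above 0.4 N and angle between the z axis of gauge_tip and the z axis of zero_spot, either way round below 0.22 rad), for 0.3 s.
2. the gauge is pressed square on the white band of the maroon barrel and held (distance between gauge_tip and barrel_spot below 0.007 m and value of joint plunger above 0.0015 m and contact force between gauge and barrel above 0.4 N and angle between the z axis of gauge_tip and the z axis of barrel_spot, either way round below 0.22 rad), for 0.3 s.
3. the gauge is pressed square on the white band of the grip section under the magnifier and held (distance between gauge_tip and grip_spot below 0.007 m and value of joint plunger above 0.0015 m and contact force between gauge and grip_a above 0.4 N and angle between the z axis of gauge_tip and the z axis of grip_spot, either way round below 0.22 rad), for 0.3 s.
At the end, for the whole second after the job is handed in: The gauge hangs in its rest (its origin within 12 mm of the seat, within 7 degrees of upright), still and released; mint tin, cap and loose grip section are within 15 mm of where they began (distance between gauge and rest_seat below 0.012 m and angle between gauge's own z axis and vertical below 0.12 rad and linear speed of gauge below 0.02 m/s and contact force between the fingers and gauge below 0.05 N and distance of each of mint_tin, cap, grip_b from where it was at the start of the episode below 0.015 m); the robot touches nothing.
It fails at once if the magnifier lens is bumped (over 2 N) (contact force between anything else and lens above 2 N).
It fails at once if the gauge is pressed with more than 15 N on a test piece (contact force between gauge and zero above 15 N or contact force between gauge and barrel above 15 N or contact force between gauge and grip_a above 15 N).
It fails at once if the mint tin, acrylic cap or loose grip section is moved over 15 mm (distance of any of mint_tin, cap, grip_b from where it was at the start of the episode above 0.015 m).
It also fails if it takes over 72 s, if anything falls off the work surface, if the arm or the gripper's body presses on something with over 40 N, if the wrist force passes 120 N, or if a joint passes its speed limit or range.

ROBOT

A 7-joint arm with a two-finger parallel gripper is mounted at the origin on the work surface. World frame = base frame: x ahead of the robot, y to its left, z up, the work surface at z = 0. Lengths are in m, angles in rad, forces in N, time in s.
With the tool pointing down it reaches from about 0.4 to 0.75 m from the base axis. Payload 19.5 kg.
Tool frame: the origin (TCP) lies midway between the tips of the shut fingers; the grasp point (between the pads) lies 19 mm behind it (env.tcp_to_grasp is the z of the grasp point in the tool frame, in m); z points along the fingers, y is the direction in which the jaws open and shut (so a half turn about z gives the same grasp; the last joint's range is limited). The gripper opens to 85 mm and grips with 20 to 120 N. Pads are 22 mm wide; open, the fingers measure 114 mm over their backs; the gripper's body (76 mm by 85 mm) begins 54 mm behind the grasp point. The pads swing forward as they close: fully open they stand 13 mm farther back than shut.
Start: joints at [-1.273, 0.707, -0.028, 1.485, 0.022, 0.951, -0.075], TCP at [0.192, 0.542, 0.231] pointing down, gripper open.
Joint ranges: [-2.71, 2.71], [-0.32, 2.16], [-1.57, 1.52], [0, 2.45], [-1.46, 4.6], [0, 2.02], [-2.83, 2.83]. Speed limits (rad/s): [1.89, 1.89, 2.57, 2.57, 3.01, 3.01, 3.01].

INTERFACE

Orientations are given as a rotation vector (axis times angle).
In Python, from plant import env, grab_frame, calibration, nets gives the robot as it stands.
- The arm moves only by the tool carry_out, never from a script. Its argument "steps" is a list of rows, each a list of 7 numbers: the turn, a rotation vector about the world's x, y, z in rad, then the shift along the world's x, y, z in mm, then the gripper's target within -1 to 1 (fully open at 1, half-way at 0, shut at -1). A call has 1 to 20 rows; each row is the pose to reach, as a shift and turn from the pose commanded when the call began; what a row does not reach only later rows make up. A row lasts 1/12 s, in which the tool goes at most 41.7 mm and 7.16 degrees, less where a joint would pass 70% of its speed; a pose out of reach is approached as far as the arm can. A call with a gripper value outside its range is refused whole. The fingers move at their own pace and stop on an object; the grip force is fixed at half the most. Time passes only in rows, so rows that repeat a pose let the fingers close. It gives the time, the measured TCP pose, the force and the opening at its end, in the units of the state.
- env.get_obs(): the state, without advancing time (a new reading comes with each control period).
- grab_frame(name): name is "side" or "top"; returns the picture (400x640x3 uint8, red, green, blue); there is no depth.
- calibration(name): a dict with "mtx" (3x3 intrinsics, pixels), "extrinsics" (4x4, takes a point from camera to world coordinates). Camera axes: x right, y down, z forward; pixel columns grow to the right and rows downward; lengths in m; the calibration is good to about 2 mm. A picture is of the moment at which its call begins. calibration takes no time and is no camera call.
- env.finish_job(): hands the job in, once; it reports no verdict.
Trained networks look in the newest picture that a camera, given by its name, has taken for a name from the list of things; names that differ only in an ending like _2 or _b are one class to them, and where a whole thing is asked for, a point or a joint stands for the part that bears it (a point fixed in the world has none). Each returns a list of dicts, best first, with "conf" (0 to 1); they miss things now and then, are a little off and sometimes report something else, mostly with a low value. They report only what shows in the picture. A call takes as long as a camera call. They do not tell look-alikes from the thing itself.
- nets.find_in(query, camera): "centre" ([x, y, z] in m, in world coordinates, good to about 4 mm: the middle of the surface that is visible of it).
The state is a dict: "clock": time; "joints": joint angles; "dq": joint speeds; "tau": joint torques, N m; "tcp_pos": TCP position; "tool_rot": TCP orientation; "wrist_force": force on the tool from outside, world axes, zero at the start; "ft_torque": the same for the moment, N m; "opening": finger opening in m.
Only numpy, scipy, OpenCV 4.12 (cv2) and the standard library are available. Lean on these libraries where they do the work, as an engineer would, in place of code of your own. Each camera call takes 0.05 s, during which the arm holds its last target.

## Working session

There is one attempt and no reset: what is moved stays moved. The work goes in short steps, Python scripts to look and compute and a tool call to move; the robot and the scene stay as the last step left them, time stands still between calls to the robot, and variables do not carry over. Pictures are saved under pics/ and viewed, and the job is handed in when it is done.

Besides the shell and the picture viewer there is one more tool, called after "Emit:" by a JSON object that holds its "op" and its "data". carry_out: Moves the arm, as the interface text tells. Its arguments: {"type":"object","properties":{"steps":{"type":"array","items":{"type":"array","items":{"type":"number"}}}},"required":["steps"]}

```bash
ls; mkdir -p pics; python3 - <<'E'
from plant import env, grab_frame, calibration, nets
import cv2,numpy as np
for n in("side","top"):
    cv2.imwrite(f"pics/{n}0.png",grab_frame(n)[:,:,::-1])
    c=calibration(n);print(n,np.round(c["mtx"],1).tolist(),np.round(c["extrinsics"],4).tolist())
o=env.get_obs();print({k:np.round(v,3).tolist() for k,v in o.items()},env.tcp_to_grasp)
E
```

```text
pics
side [[433.7, 0.0, 321.2], [0.0, 433.7, 198.8], [0.0, 0.0, 1.0]] [[0.847, -0.4066, 0.3424, 0.3185], [-0.5316, -0.6521, 0.5406, -0.494], [0.0035, -0.6399, -0.7685, 0.8301], [0.0, 0.0, 0.0, 1.0]]
top [[438.0, 0.0, 312.3], [0.0, 438.0, 201.0], [0.0, 0.0, 1.0]] [[0.0115, -0.9824, 0.1864, 0.4416], [-0.9999, -0.0111, 0.0032, -0.0098], [-0.0011, -0.1864, -0.9825, 1.1798], [0.0, 0.0, 0.0, 1.0]]
{'clock': 0.1, 'joints': [-1.273, 0.707, -0.028, 1.485, 0.022, 0.951, -0.075], 'dq': [0.0, -0.001, -0.002, -0.002, 0.001, 0.001, 0.002], 'tau': [0.002, -88.43, 1.237, -23.646, 0.017, 0.005, 0.0], 'tcp_pos': [0.192, 0.542, 0.231], 'tool_rot': [-0.531, -3.096, 0.002], 'wrist_force': [-0.953, -0.33, -0.343], 'ft_torque': [-0.062, 0.005, -0.009], 'opening': 0.085} -0.0187
```

View pics/side0.png

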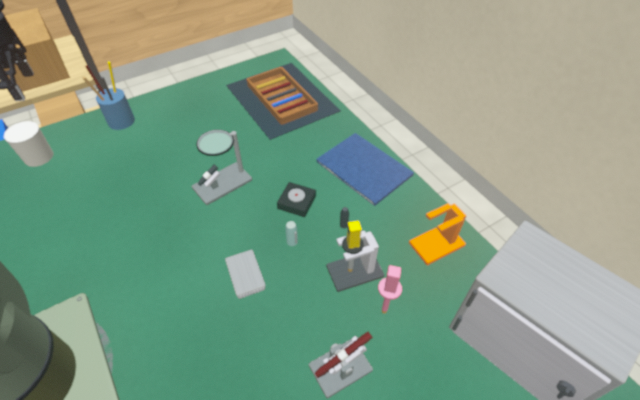

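View pics/top0.png

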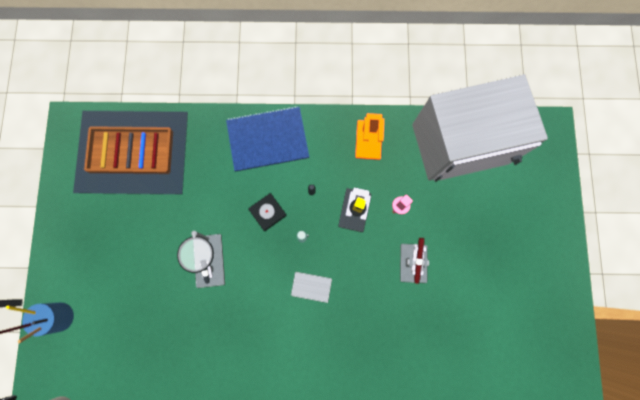

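```bash
python3 - <<'E'
from plant import env, grab_frame, calibration, nets
import numpy as np
for q in ["gauge","gauge_tip","rest","barrel","grip_a","barrel_stand","magnifier","lens","zero","mint_tin","cap","grip_b"]:
    for c in("top","side"):
        print(q,c,[(np.round(d["centre"],4).tolist(),round(d["conf"],2)) for d in nets.find_in(q,c)][:4])
print(env.get_obs()["clock"])
E
```

```text
gauge top [([0.6321, -0.2272, 0.0984], 0.86), ([0.6229, -0.1178, 0.1198], 0.62)]
gauge side [([0.6214, -0.1246, 0.1326], 0.77), ([0.6328, -0.2361, 0.105], 0.66)]
gauge_tip top [([0.6843, -0.0061, 0.053], 0.26)]
gauge_tip side []
rest top [([0.6254, -0.1129, 0.0047], 0.93), ([0.8286, -0.1648, 0.0094], 0.82), ([0.497, -0.266, 0.0172], 0.38)]
rest side [([0.6435, -0.1336, 0.0114], 0.75), ([0.8395, -0.1714, 0.0124], 0.73), ([0.4355, -0.0106, 0.0222], 0.52)]
barrel top [([0.5058, -0.2797, 0.0689], 0.58)]
barrel side [([0.5076, -0.2813, 0.0653], 0.64)]
grip_a top [([0.4574, 0.2553, 0.0501], 0.59)]
grip_a side [([0.4662, 0.2575, 0.0523], 0.83), ([0.6886, -0.0061, 0.0349], 0.64)]
barrel_stand top [([0.4987, -0.2693, 0.021], 0.95), ([0.6268, 0.117, 0.025], 0.44)]
barrel_stand side [([0.4898, -0.2824, 0.0198], 0.85)]
magnifier top [([0.4977, 0.253, 0.1423], 0.9), ([0.6855, -0.0066, 0.0534], 0.65)]
magnifier side [([0.5075, 0.2579, 0.0396], 0.57), ([0.6889, -0.0076, 0.0353], 0.19)]
lens top [([0.5077, 0.2658, 0.1438], 0.68)]
lens side [([0.5066, 0.2644, 0.1475], 0.57)]
zero top [([0.6267, 0.1137, 0.027], 0.96)]
zero side [([0.6253, 0.1048, 0.0298], 0.8)]
mint_tin top [([0.4304, -0.0087, 0.0247], 0.56), ([0.6838, -0.0076, 0.051], 0.43)]
mint_tin side [([0.4311, -0.0143, 0.0233], 0.88), ([0.5073, -0.2822, 0.0637], 0.21)]
cap top []
cap side [([0.5588, 0.0092, 0.0426], 0.72)]
grip_b top [([0.4574, 0.2553, 0.0501], 0.59)]
grip_b side [([0.4662, 0.2575, 0.0523], 0.83), ([0.6886, -0.0061, 0.0349], 0.64)]
1.3
```

The side view shows the yellow gauge in its rest at about (354,235), with the pink gauge at (390,288) and the orange rest at (440,235). The maroon barrel is at (343,355), the magnifier at (220,165) and the zero block at (297,199). I'll enlarge these areas.

```bash
cat > h.py <<'E'
import cv2,numpy as np
from plant import calibration
from scipy.spatial.transform import Rotation as R
C={n:calibration(n) for n in("side","top")}
def proj(n,p):
    c=C[n];T=np.linalg.inv(c["extrinsics"]);q=T[:3,:3]@np.asarray(p,float)+T[:3,3];u=c["mtx"]@q;return u[:2]/u[2]
def ray_z(n,uv,z):
    c=C[n];d=c["extrinsics"][:3,:3]@(np.linalg.inv(c["mtx"])@[uv[0],uv[1],1]);o=c["extrinsics"][:3,3]
    return o+d*(z-o[2])/d[2]
def tri(us,ut):
    A=[];b=[]
    for n,uv in(("side",us),("top",ut)):
        c=C[n];d=c["extrinsics"][:3,:3]@(np.linalg.inv(c["mtx"])@[uv[0],uv[1],1]);d/=np.linalg.norm(d)
        P=np.eye(3)-np.outer(d,d);A.append(P);b.append(P@c["extrinsics"][:3,3])
    x=np.linalg.lstsq(np.vstack(A),np.hstack(b),rcond=None);return x[0],np.sqrt(x[1])
def crop(img,x0,y0,w,h,s,out,pts=[]):
    im=cv2.resize(img[y0:y0+h,x0:x0+w],None,fx=s,fy=s,interpolation=cv2.INTER_CUBIC)
    for i in range(0,w,10):
        L=8 if i%50==0 else 4
        cv2.line(im,(i*s,0),(i*s,L),(255,255,255),1); 
        if i%20==0: cv2.putText(im,str(x0+i),(i*s,18),0,.35,(255,255,255),1)
    for i in range(0,h,10):
        cv2.line(im,(0,i*s),(4,i*s),(255,255,255),1)
        if i%20==0: cv2.putText(im,str(y0+i),(6,i*s+4),0,.35,(255,255,255),1)
    for p in pts:
        cv2.circle(im,(int((p[0]+.5-x0)*s),int((p[1]+.5-y0)*s)),2,(0,255,0),-1)
    cv2.imwrite(out,im); return im
E
python3 - <<'E'
from h import *
s=cv2.imread("pics/side0.png");t=cv2.imread("pics/top0.png")
a=crop(s,320,200,80,70,5,"pics/a.png");b=crop(t,330,180,80,70,5,"pics/b.png")
cc=crop(s,305,325,80,70,5,"pics/c.png");d=crop(t,390,230,80,70,5,"pics/d.png")
cv2.imwrite("pics/m1.png",np.vstack([np.hstack([a,b]),np.hstack([cc,d])])[:,:])
a=crop(s,185,120,80,80,5,"pics/a.png");b=crop(t,170,220,80,80,5,"pics/b.png")
cc=crop(s,270,175,80,40,5,"pics/c.png");d=crop(t,240,190,80,40,5,"pics/d.png")
cv2.imwrite("pics/m2.png",np.vstack([np.hstack([a,b]),np.hstack([cc,d])]))
E
```

```text
(no output)
```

View pics/m1.png

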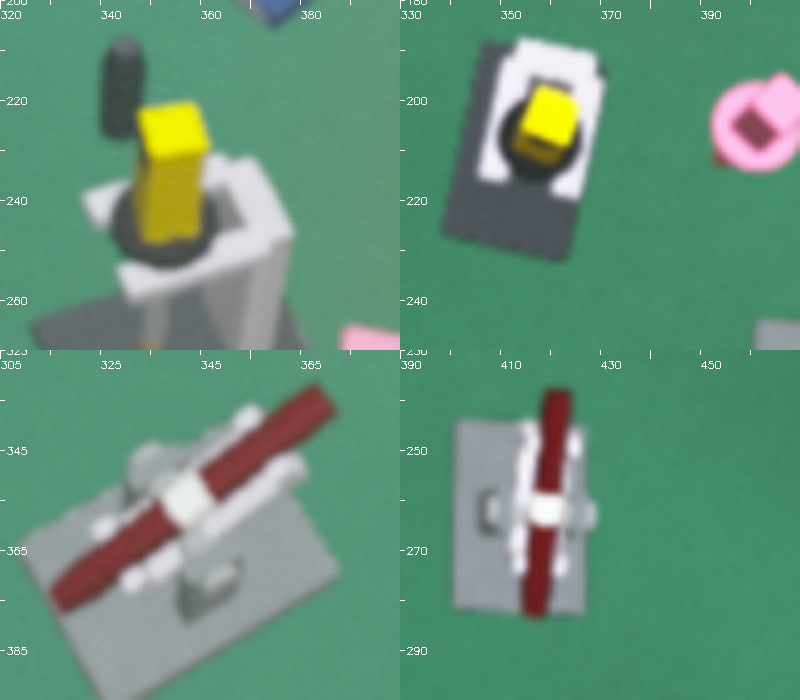

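View pics/m2.png

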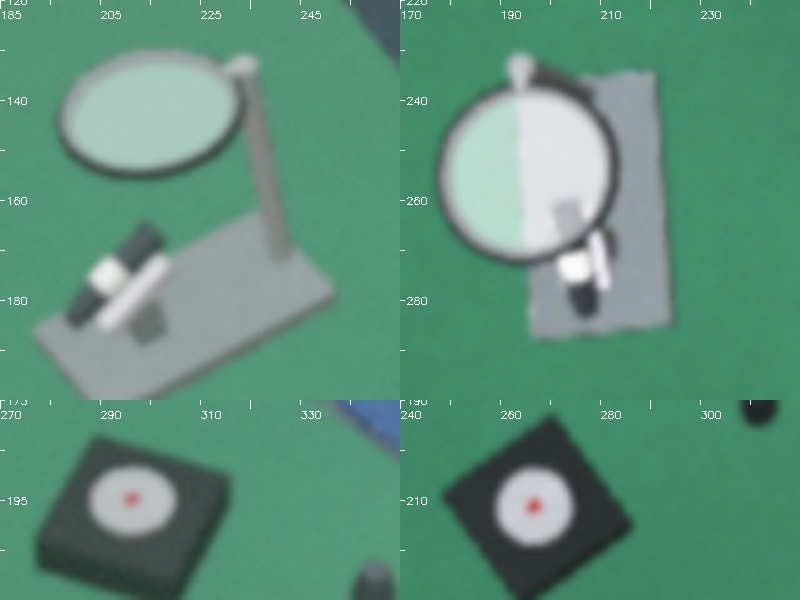

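The crops show these features clearly:
- **Gauge handle top:** side (353,226), top view (360,203).
- **Barrel band:** side (342,355), top view (418,262). The far end is the high one.
- **Grip band:** side (206,175), top view (203,273).
- **Red dot on the zero disc:** side (296,195), top view (266,211).

Next I'll fit the models to the colour masks.

```bash
cat > fit.py <<'E'
from h import *
from scipy.optimize import minimize
S=8
def hullmask(n,parts,box):
    x0,y0,w,h=box;m=np.zeros((h*S,w*S),np.uint8)
    for pts in parts:
        uv=np.array([proj(n,p) for p in pts]);uv=((uv-[x0,y0]+.5)*S-.5)
        cv2.fillConvexPoly(m,cv2.convexHull(np.round(uv*16).astype(np.int32)),255,shift=4)
    return m
def soft(n,parts,box):
    m=hullmask(n,parts,box);return cv2.resize(m,(box[2],box[3]),interpolation=cv2.INTER_AREA)/255.
def cyl(c,ax,a,b,r):
    ax=np.asarray(ax)/np.linalg.norm(ax);u=np.cross(ax,[0.3,.5,.8]);u/=np.linalg.norm(u);v=np.cross(ax,u)
    return [c+ax*t+r*(np.cos(k)*u+np.sin(k)*v) for t in(a,b) for k in np.linspace(0,2*np.pi,24,endpoint=False)]
def fit(parts,obs,x0,step):
    def f(x):
        e=0
        for n,m,box in obs:
            s=soft(n,parts(x),box);e+=np.abs(s-m).sum()/m.sum()
        return e
    x=np.array(x0,float)
    for _ in range(3):
        r=minimize(f,x,method="Nelder-Mead",options=dict(initial_simplex=np.vstack([x]+[x+np.eye(len(x))[i]*step[i] for i in range(len(x))]),xatol=1e-5,fatol=1e-4,maxiter=400));x=r.x
    return x,r.fun
E
python3 - <<'E'
from fit import *
s=cv2.imread("pics/side0.png").astype(float);t=cv2.imread("pics/top0.png").astype(float)
im={"side":s,"top":t}
def ch(n,box): x,y,w,h=box;a=im[n][y:y+h,x:x+w];return a[...,0],a[...,1],a[...,2]
# gauge
ob=[]
for n,box in(("side",(335,205,35,50)),("top",(345,190,28,30))):
    b,g,r=ch(n,box);m=((r-b>60)&(r>g*0.9)).astype(float);ob.append((n,m,box));print(n,m.sum())
def gp(x,z0=.116,z1=.176):
    c,s_=np.cos(x[2]),np.sin(x[2])
    return [[[x[0]+.011*(a*c-d*s_),x[1]+.011*(a*s_+d*c),z] for a in(-1,1) for d in(-1,1) for z in(z0,z1)]]
for sel in(ob,ob[:1],ob[1:]):
  for y in(0,.4,.8,1.2):
    x,f=fit(gp,sel,[.622,-.118,y],[.004,.004,.2]);print("gauge",np.round(x,4),round(f,3))
# barrel
ob=[]
for n,box in(("side",(308,325,75,60)),("top",(408,232,22,56))):
    b,g,r=ch(n,box);m=((r-g>35)&(r>60)).astype(float);ob.append((n,m,box));print(n,m.sum())
def bp(x):
    yaw,ti=x[2],x[3];ax=np.array([np.cos(yaw)*np.cos(ti),np.sin(yaw)*np.cos(ti),np.sin(ti)]);nz=np.array([-np.cos(yaw)*np.sin(ti),-np.sin(yaw)*np.sin(ti),np.cos(ti)])
    c=np.array([x[0],x[1],.072])-.008*nz
    return [cyl(c,ax,-.06,-.007,.008),cyl(c,ax,.007,.06,.008)]
for sel in(ob,ob[:1],ob[1:]):
    x,f=fit(bp,sel,[.505,-.28,-.1,.5],[.004,.004,.1,.1]);print("barrel",np.round(x,4),round(f,3))
# zero
b,g,r=ch("side",(285,185,25,20));w=np.clip(r-g-25,0,None);us=[285+(w.sum(0)@np.arange(25))/w.sum(),185+(w.sum(1)@np.arange(20))/w.sum()]
b,g,r=ch("top",(256,200,22,22));w=np.clip(r-g-25,0,None);ut=[256+(w.sum(0)@np.arange(22))/w.sum(),200+(w.sum(1)@np.arange(22))/w.sum()]
print("zero",us,ut,tri(us,ut),ray_z("side",us,.03),ray_z("top",ut,.03))
# bands
print("gripband",tri((206.5,175),(203.5,273)),ray_z("side",(206.5,175),.061),ray_z("top",(203.5,273),.061))
print("barrelband",tri((342,355.5),(418.5,261.8)))
print("lens",tri((214.5,142.5),(195,254)),ray_z("side",(214.5,142.5),.14),ray_z("top",(195,254),.14))
E
```

```text
side 341.0
top 142.0
gauge [ 0.6305 -0.1188 -0.4123] 0.336
gauge [ 0.6304 -0.1189 -0.4319] 0.337
gauge [ 0.6304 -0.1188  1.1428] 0.336
gauge [ 0.6303 -0.1188  1.1668] 0.338
gauge [ 0.6285 -0.1213 -0.5139] 0.104
gauge [ 0.6288 -0.1211  1.0768] 0.103
gauge [ 0.6288 -0.1212  1.0565] 0.103
gauge [ 0.6287 -0.1212  1.0628] 0.103
gauge [ 0.6309 -0.1185 -0.2759] 0.126
gauge [ 0.6309 -0.1185 -0.2777] 0.126
gauge [ 0.6308 -0.1183  1.2757] 0.125
gauge [ 0.6308 -0.1184  1.2614] 0.125
side 365.0
top 175.0
barrel [ 0.4991 -0.2771 -0.0544  0.4884] 1.276
barrel [ 0.4966 -0.2778 -0.1031  0.5673] 0.63
barrel [ 0.4983 -0.2765  0.0236  0.6418] 0.583
zero [np.float64(295.89473684210526), np.float64(194.37894736842105)] [np.float64(266.3018181818182), np.float64(210.81454545454545)] (array([0.63249115, 0.11669922, 0.02512614]), array([0.00017557])) [0.63046834 0.11303087 0.03      ] [0.63180388 0.1161269  0.03      ]
gripband (array([0.46723185, 0.26890361, 0.04903339]), array([0.00143782])) [0.46592044 0.25695551 0.061     ] [0.46598229 0.26619118 0.061     ]
barrelband (array([ 0.50072384, -0.27781348,  0.05731758]), array([0.00051472]))
lens (array([0.50803406, 0.27057838, 0.13594588]), array([0.00079255])) [0.50638684 0.26625017 0.14      ] [0.50831756 0.26935386 0.14      ]
```

Side-minus-top offsets are consistent, about (-2,-3) mm for the zero disc, gauge and lens, so that part is calibration bias. The barrel fit is poor, so I'll look at its overlay and at the grip.

```bash
python3 - <<'E'
from fit import *
s=cv2.imread("pics/side0.png");t=cv2.imread("pics/top0.png")
def spts(o,yaw,ti,L0,L1):
    ax=np.array([np.cos(yaw)*np.cos(ti),np.sin(yaw)*np.cos(ti),np.sin(ti)]);nz=np.array([-np.cos(yaw)*np.sin(ti),-np.sin(yaw)*np.sin(ti),np.cos(ti)])
    c=np.array(o)-.008*nz
    return [p for a in(-L0,-.007,.007,L1) for p in cyl(c,ax,a,a,.008)]
def mk(o,yaw,ti,L0,L1,bs,bt,out):
    P=spts(o,yaw,ti,L0,L1)
    a=crop(s,*bs,8,"pics/a.png",[proj("side",p) for p in P]);b=crop(t,*bt,8,"pics/b.png",[proj("top",p) for p in P])
    cv2.imwrite(out,np.hstack([a,b]))
mk([.4985,-.277,.072],-.05,.5,.06,.06,(308,325,66,62),(402,232,30,62),"pics/m3.png")
mk([.4655,.257,.062],.1,.49,.031,.031,(190,158,40,40),(188,252,40,40),"pics/m4.png")
E
```

```text
(no output)
```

View pics/m3.png

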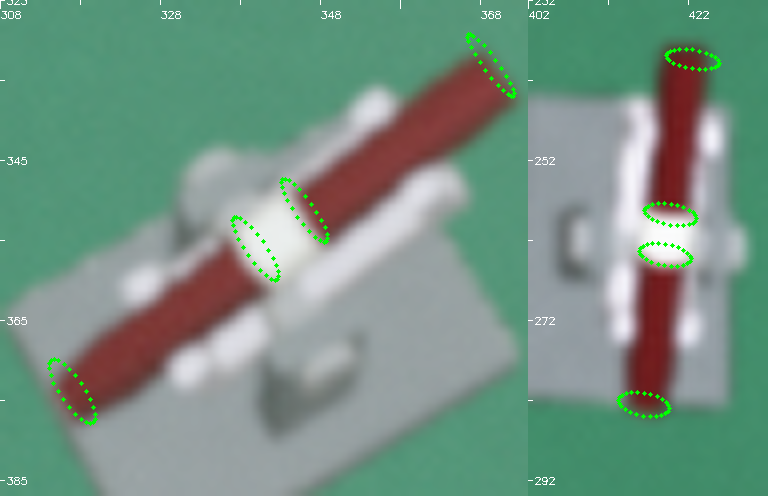

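View pics/m4.png

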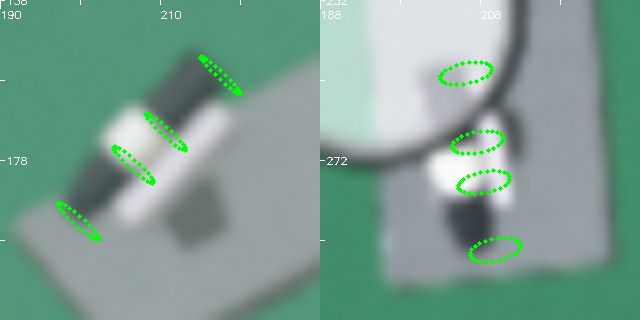

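```bash
python3 - <<'E'
from fit import *
s=cv2.imread("pics/side0.png").astype(float);t=cv2.imread("pics/top0.png").astype(float)
im={"side":s,"top":t}
def ch(n,box): x,y,w,h=box;a=im[n][y:y+h,x:x+w];return a[...,0],a[...,1],a[...,2]
def fr(yaw,ti):
    return np.array([np.cos(yaw)*np.cos(ti),np.sin(yaw)*np.cos(ti),np.sin(ti)]),np.array([-np.cos(yaw)*np.sin(ti),-np.sin(yaw)*np.sin(ti),np.cos(ti)])
ob=[]
for n,box in(("side",(308,325,75,60)),("top",(408,232,22,56))):
    b,g,r=ch(n,box);m=np.clip((r-g-10)/50,0,1);ob.append((n,m,box))
def f(x):
    e=0
    for i,(n,m,box) in enumerate(ob):
        ax,nz=fr(x[4],x[5]);c=np.array([x[2*i],x[2*i+1],.072])-.008*nz
        e+=np.abs(soft(n,[cyl(c,ax,-.06,-.007,x[6]),cyl(c,ax,.007,.06,x[6])],box)-m).sum()/m.sum()
    return e
for ti in(.4,.55):
    x=np.array([.498,-.277,.4985,-.276,-.05,ti,.007]);st=[.004]*4+[.1,.08,.001]
    for _ in range(4):
        r=minimize(f,x,method="Nelder-Mead",options=dict(initial_simplex=np.vstack([x]+[x+np.eye(7)[i]*st[i] for i in range(7)]),maxiter=500));x=r.x
    print("barrel",np.round(x,4),round(r.fun,3))
# stand foot & magnifier foot corners (top cam)
for nm,z,cs in(("magfoot",.012,[(221,234.2),(224.6,284.8),(196.3,287.5)]),("barrelfoot",.012,[(401.2,244),(401,281.5),(427,283)])):
    P=[ray_z("top",c,z) for c in cs];print(nm,np.round(P,4).tolist(),[np.round(np.linalg.norm(P[i+1]-P[i]),4) for i in(0,1)],[round(np.degrees(np.arctan2(*(P[i]-P[i+1])[1::-1])),1) for i in(0,1)])
for nm,z,cs in(("magfoot side",.012,[(192,186.3),(238,161.5),(252,178.3)]),):
    P=[ray_z("side",c,z) for c in cs];print(nm,np.round(P,4).tolist(),[np.round(np.linalg.norm(P[i+1]-P[i]),4) for i in(0,1)],[round(np.degrees(np.arctan2(*(P[i+1]-P[i])[1::-1])),1) for i in(0,1)])
# grip: whiteness of band + dark
b,g,r=ch("side",(195,158,30,32));dark=np.clip((115-np.maximum(np.maximum(b,g),r))/45,0,1)
cv2.imwrite("pics/x.png",cv2.resize((dark*255).astype(np.uint8),None,fx=12,fy=12,interpolation=0))
b,g,r=ch("top",(193,255,26,34));dark=np.clip((100-np.maximum(np.maximum(b,g),r))/45,0,1)
cv2.imwrite("pics/y.png",cv2.resize((dark*255).astype(np.uint8),None,fx=12,fy=12,interpolation=0))
crop(cv2.imread("pics/side0.png"),190,125,66,70,11,"pics/z.png");crop(cv2.imread("pics/top0.png"),175,230,55,62,9,"pics/w.png")
E
```

```text
barrel [ 0.4986 -0.2787  0.4995 -0.2765 -0.0435  0.428   0.0055] 0.364
barrel [ 0.4991 -0.2787  0.4983 -0.2763 -0.0426  0.428   0.0055] 0.364
magfoot [[0.57, 0.2374, 0.012], [0.4372, 0.2212, 0.012], [0.4294, 0.295, 0.012]] [np.float64(0.1338), np.float64(0.0741)] [np.float64(6.9), np.float64(-84.0)]
barrelfoot [[0.5493, -0.244, 0.012], [0.451, -0.2409, 0.012], [0.4479, -0.3089, 0.012]] [np.float64(0.0983), np.float64(0.0681)] [np.float64(-1.8), np.float64(87.4)]
magfoot side [[0.4294, 0.2878, 0.012], [0.5647, 0.3064, 0.012], [0.5693, 0.2327, 0.012]] [np.float64(0.1366), np.float64(0.0739)] [np.float64(7.8), np.float64(-86.4)]
```

View pics/w.png

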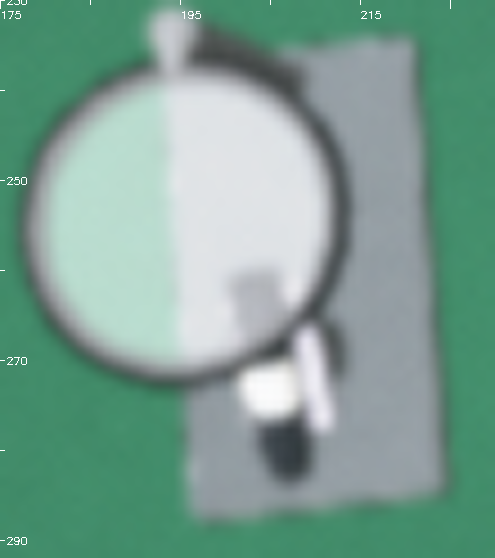

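View pics/x.png

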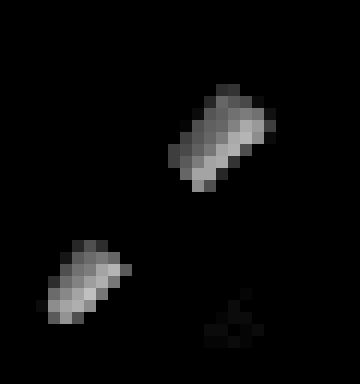

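```bash
python3 - <<'E'
from fit import *
s=cv2.imread("pics/side0.png").astype(float);t=cv2.imread("pics/top0.png").astype(float)
im={"side":s,"top":t}
def ch(n,box): x,y,w,h=box;a=im[n][y:y+h,x:x+w];return a[...,0],a[...,1],a[...,2]
def fr(yaw,ti):
    return np.array([np.cos(yaw)*np.cos(ti),np.sin(yaw)*np.cos(ti),np.sin(ti)]),np.array([-np.cos(yaw)*np.sin(ti),-np.sin(yaw)*np.sin(ti),np.cos(ti)])
b,g,r=ch("side",(195,158,30,32));ds=np.clip((115-np.maximum(np.maximum(b,g),r))/25,0,1);ds[24:,15:]=0
b,g,r=ch("top",(198,274,18,14));dt=np.clip((120-np.maximum(np.maximum(b,g),r))/25,0,1)
b,g,r=ch("top",(198,270,12,10))
print(np.round(np.minimum(b,np.minimum(g,r))).astype(int))
def f(x):
    ax,nz=fr(x[4],.4887);e=0
    c=np.array([x[0],x[1],.062])-.008*nz
    e+=np.abs(soft("side",[cyl(c,ax,-.031,-.007,x[5]),cyl(c,ax,.007,.031,x[5])],(195,158,30,32))-ds).sum()/ds.sum()
    c=np.array([x[2],x[3],.062])-.008*nz
    e+=np.abs(soft("top",[cyl(c,ax,-.031,-.007,x[5])],(198,274,18,14))-dt).sum()/dt.sum()
    return e+50*(x[4]-.115)**2
for x0 in([.465,.26,.465,.264,.115,.007],[.467,.262,.463,.262,.115,.006]):
    x=np.array(x0);st=[.004]*4+[.05,.001]
    for _ in range(4):
        r=minimize(f,x,method="Nelder-Mead",options=dict(initial_simplex=np.vstack([x]+[x+np.eye(6)[i]*st[i] for i in range(6)]),maxiter=500));x=r.x
    print("grip",np.round(x,4),round(r.fun,3))
E
```

```text
[[152 139 124 112 123 141 154 170 187 186 208 230]
 [105  97  96 137 199 224 230 234 233 214 211 232]
 [105 111 125 176 236 246 247 248 243 226 214 232]
 [135 138 146 184 234 248 250 249 246 229 209 227]
 [145 146 148 171 218 243 248 248 244 225 189 208]
 [145 147 148 160 192 224 234 232 223 185 147 190]
 [144 147 148 158 169 168 174 163 144 109 108 175]
 [145 145 146 152 153 132 104  87  76  62  82 145]
 [144 145 147 147 145 121  81  64  58  54  65 106]
 [146 146 147 148 141 119  79  62  59  53  57  93]]
grip [0.4664 0.2614 0.4675 0.2636 0.1107 0.0042] 1.166
grip [0.4668 0.2616 0.4673 0.2631 0.1164 0.004 ] 1.16
```

Averaging both cameras gives:

| Item | x, y (m) | Angles (rad) |
|---|---|---|
| Gauge | (.630,-.120) | yaw −.41 |
| Zero disc | (.631,.1145) | – |
| Barrel spot | (.499,-.2775) | tilt .43, yaw −.04 |
| Grip spot | (.467,.2625) | tilt .489, yaw .115 |

Heights and reaches are consistent. Now I'll move above the gauge.

Emit:
{"op": "carry_out", "data": {"steps": [[0,0,-1.64,438,-662,30,1],[0,0,-1.64,438,-662,30,1],[0,0,-1.64,438,-662,30,1],[0,0,-1.64,438,-662,30,1],[0,0,-1.64,438,-662,30,1],[0,0,-1.64,438,-662,30,1],[0,0,-1.64,438,-662,30,1],[0,0,-1.64,438,-662,30,1],[0,0,-1.64,438,-662,30,1],[0,0,-1.64,438,-662,30,1],[0,0,-1.64,438,-662,30,1],[0,0,-1.64,438,-662,30,1],[0,0,-1.64,438,-662,30,1],[0,0,-1.64,438,-662,30,1],[0,0,-1.64,438,-662,30,1],[0,0,-1.64,438,-662,30,1],[0,0,-1.64,438,-662,30,1],[0,0,-1.64,438,-662,30,1],[0,0,-1.64,438,-662,30,1],[0,0,-1.64,438,-662,30,1]]}}

```text
clock: 2.97
tcp_pos: [0.6311, -0.1271, 0.2607]
tool_rot: [2.629, 1.715, -0.003]
wrist_force: [-1.0, -0.3, -1.3]
opening: 0.0852
```

Emit:
{"op": "carry_out", "data": {"steps": [[0,0,0,0,0,0,1],[0,0,0,0,0,0,1],[0,0,0,0,0,0,1]]}}

```text
clock: 3.22
tcp_pos: [0.6294, -0.1187, 0.2614]
tool_rot: [-2.625, -1.725, -0.0]
wrist_force: [-0.2, 0.4, 0.3]
opening: 0.0853
```

```bash
python3 - <<'E'
from plant import env, grab_frame
from h import *
s=grab_frame("side")[:,:,::-1].copy();t=grab_frame("top")[:,:,::-1].copy()
cv2.imwrite("pics/side1.png",s);cv2.imwrite("pics/top1.png",t)
o=env.get_obs();print(np.round(o["tcp_pos"],4),o["tool_rot"],np.round(o["joints"],3),o["clock"])
p=[o["tcp_pos"]]
a=crop(s,310,150,80,110,5,"pics/a.png",[proj("side",q) for q in p]);b=crop(t,320,150,80,110,5,"pics/b.png",[proj("top",q) for q in p])
cv2.imwrite("pics/m5.png",np.hstack([a,b]))
E
```

```text
[ 0.6295 -0.1187  0.2616] [-2.62490451e+00 -1.72565665e+00 -6.29451852e-04] [-0.006  0.817  0.353  1.167 -0.274  1.202 -0.066] 3.3167
```

View pics/m5.png

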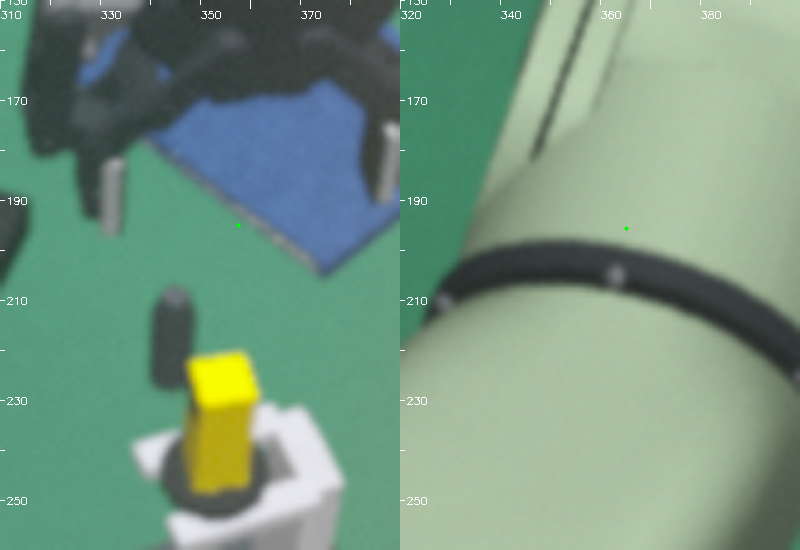

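Emit:
{"op": "carry_out", "data": {"steps": [[0,0,0,0,-1,-30,1],[0,0,0,0,-1,-60,1],[0,0,0,0,-1,-90,1],[0,0,0,0,-1,-115,1],[0,0,0,0,-1,-130,1],[0,0,0,0,-1,-130,1],[0,0,0,0,-1,-130,1]]}}

```text
clock: 3.9
tcp_pos: [0.6296, -0.1204, 0.1317]
tool_rot: [-2.625, -1.725, 0.0]
wrist_force: [-0.1, 0.1, 0.1]
opening: 0.0853
```

```bash
python3 - <<'E'
from plant import env, grab_frame
from h import *
s=grab_frame("side")[:,:,::-1].copy()
o=env.get_obs();print(np.round(o["tcp_pos"],4),o["wrist_force"],o["clock"])
crop(s,300,170,110,100,7,"pics/m6.png",[proj("side",o["tcp_pos"])])
E
```

```text
[ 0.63   -0.1206  0.1325] [-0.08835276  0.23299074  0.46452723] 3.95
```

View pics/m6.png

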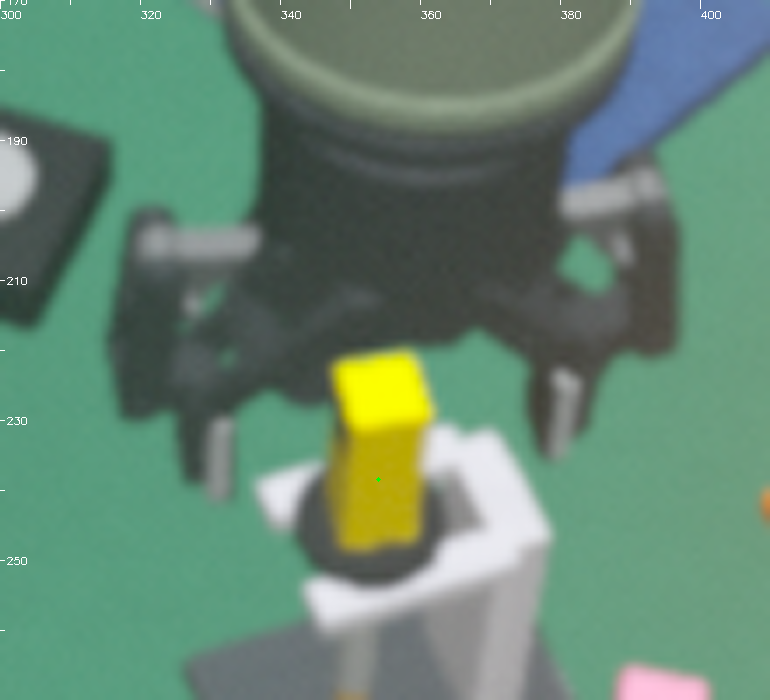

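The handle sits centred between the pads (pads at x≈333 and 378, handle at x≈354), so I'll close the gripper.

Emit:
{"op": "carry_out", "data": {"steps": [[0,0,0,0,0,0,0.3],[0,0,0,0,0,0,-0.2],[0,0,0,0,0,0,-0.6],[0,0,0,0,0,0,-1],[0,0,0,0,0,0,-1],[0,0,0,0,0,0,-1],[0,0,0,0,0,0,-1],[0,0,0,0,0,0,-1],[0,0,0,0,0,0,-1],[0,0,0,0,0,0,-1]]}}

```text
clock: 4.78
tcp_pos: [0.6297, -0.121, 0.1316]
tool_rot: [2.626, 1.724, 0.0]
wrist_force: [-1.5, 1.0, 6.2]
opening: 0.0212
```

```bash
python3 - <<'E'
from plant import env, grab_frame
from h import *
s=grab_frame("side")[:,:,::-1].copy()
o=env.get_obs();print(np.round(o["tcp_pos"],4),o["tool_rot"],o["wrist_force"],o["opening"],o["clock"])
crop(s,300,170,110,100,7,"pics/m7.png",[proj("side",o["tcp_pos"])])
E
```

```text
[ 0.6297 -0.121   0.1315] [2.62625056e+00 1.72389367e+00 1.91087063e-04] [-0.91989736  0.02322936  4.99862048] 0.02118789878905158 4.8333
```

View pics/m7.png

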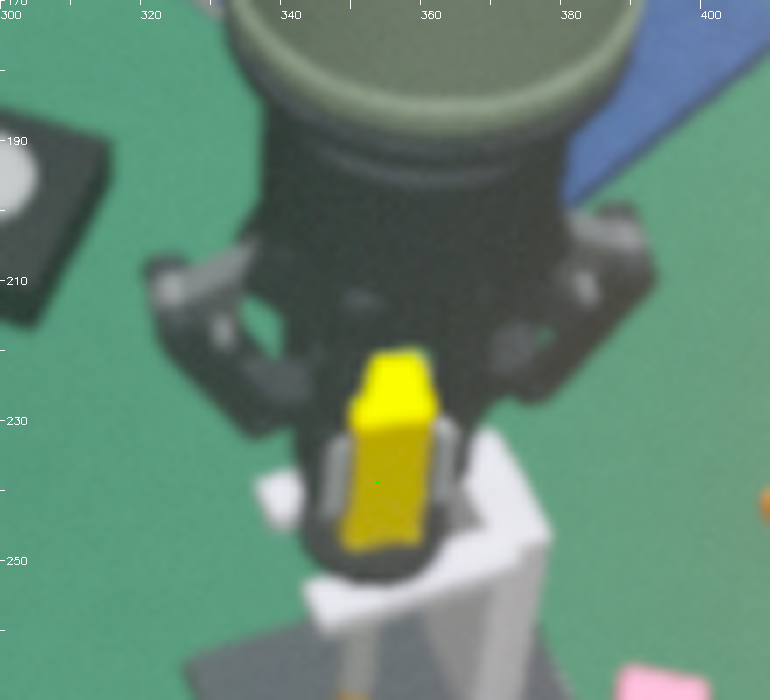

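Emit:
{"op": "carry_out", "data": {"steps": [[0,0,0,0,0,20,-1],[0,0,0,0,0,50,-1],[0,0,0,0,0,85,-1],[0,0,0,0,0,120,-1],[0,0,0,0,0,130,-1],[0,0,0,0,0,130,-1],[0,0,0,0,35,130,-1],[0,0,0,0,70,130,-1],[0,0,0,0,105,130,-1],[0,0,0,1,140,130,-1],[0,0,0,1,175,130,-1],[0,0,0,1,210,130,-1],[0,0,0,1,230,110,-1],[0,0,0,1,235,80,-1],[0,0,0,1,235,50,-1],[0,0,0,1,235,40,-1],[0,0,0,1,235,40,-1],[0,0,0,1,235,40,-1],[0,0,0,1,235,40,-1]]}}

```text
clock: 6.42
tcp_pos: [0.6313, 0.1137, 0.1728]
tool_rot: [2.626, 1.723, 0.003]
wrist_force: [-0.3, -0.1, -1.1]
opening: 0.0211
```

```bash
python3 - <<'E'
from plant import env, grab_frame
from h import *
s=grab_frame("side")[:,:,::-1].copy();t=grab_frame("top")[:,:,::-1].copy()
cv2.imwrite("pics/side2.png",s);cv2.imwrite("pics/top2.png",t)
o=env.get_obs();p=o["tcp_pos"];print(np.round(p,4),o["tool_rot"],o["wrist_force"],o["opening"],o["clock"])
tip=p-[0,0,.1166];a=crop(s,255,120,80,110,5,"pics/a.png",[proj("side",p),proj("side",tip),proj("side",[*tip[:2],.03])]);b=crop(t,230,140,80,110,5,"pics/b.png",[proj("top",p),proj("top",tip)])
cv2.imwrite("pics/m8.png",np.hstack([a,b]))
E
```

```text
[0.6312 0.1139 0.1727] [2.62607543 1.72312485 0.00288483] [-0.76818139  0.87131846 -1.77147773] 0.021514759989016353 6.5167
```

View pics/m8.png

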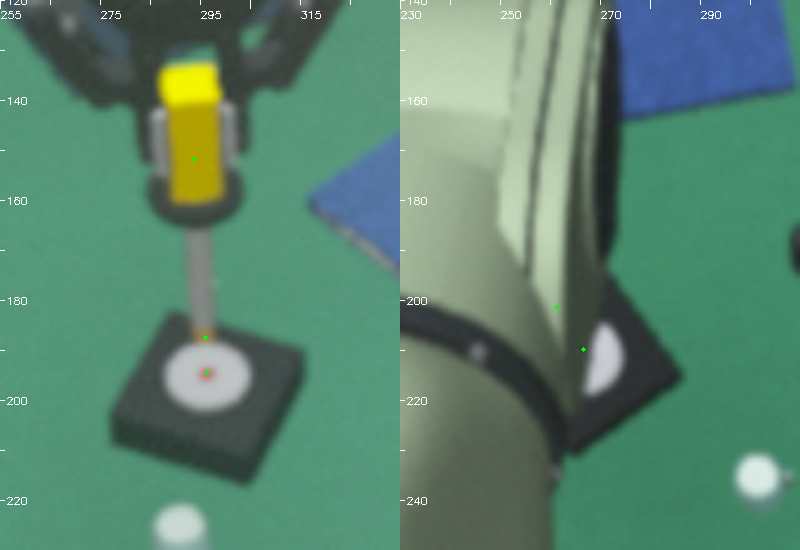

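The predicted tip and its footpoint land on the brass end and the red dot in the side view, so the side camera agrees with the robot. Now I'll press the zero disc.

Emit:
{"op": "carry_out", "data": {"steps": [[0,0,0,0,0,-10,-1],[0,0,0,0,0,-20,-1],[0,0,0,0,0,-25,-1],[0,0,0,0,0,-28,-1],[0,0,0,0,0,-30,-1],[0,0,0,0,0,-30,-1],[0,0,0,0,0,-30,-1],[0,0,0,0,0,-30,-1],[0,0,0,0,0,-30,-1],[0,0,0,0,0,-30,-1],[0,0,0,0,0,-30,-1],[0,0,0,0,0,-30,-1]]}}

```text
clock: 7.52
tcp_pos: [0.6306, 0.1141, 0.1413]
tool_rot: [-2.626, -1.724, -0.0]
wrist_force: [-1.4, 1.0, 0.2]
opening: 0.0217
```

```bash
python3 - <<'E'
from plant import env, grab_frame
from h import *
s=grab_frame("side")[:,:,::-1].copy()
F=[]
for i in range(2):
    o=env.get_obs();p=o["tcp_pos"];print(np.round(p,4),np.round(o["wrist_force"],2),o["clock"])
    if i==0: grab_frame("side")
tip=p-[0,0,.1166];crop(s,255,130,80,90,7,"pics/m9.png",[proj("side",tip)])
E
```

```text
[0.6306 0.1141 0.1413] [-1.77  0.68  0.81] 7.5667
[0.6306 0.1141 0.1413] [-1.88  0.65  1.26] 7.6167
```

View pics/m9.png

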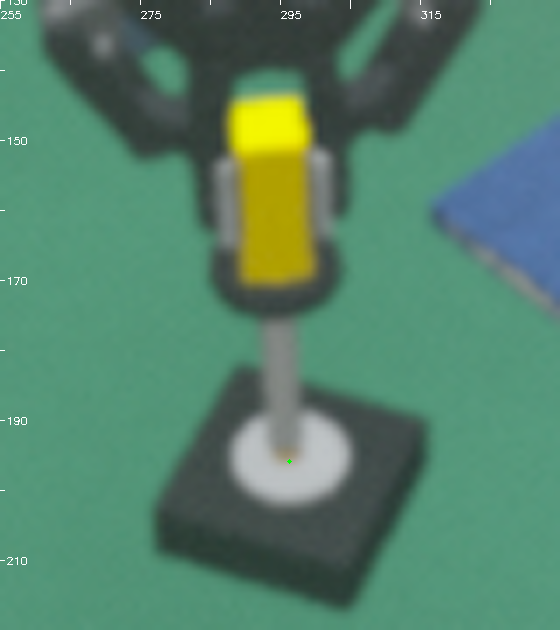

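The wrist force rose about 2.5 N, which matches roughly 5 mm of plunger travel, and it held for more than 0.5 s. Next I'll go over to the barrel hover, tilting the gauge on the way.

Emit:
{"op": "carry_out", "data": {"steps": [[0,0,0,0,0,25,-1],[0,0,0,0,0,60,-1],[0,0,0,0,0,95,-1],[0,0,0,0,0,130,-1],[0,0,0,-15,-30,130,-1],[0,0,0,-31,-65,130,-1],[0,0,0,-48,-100,130,-1],[0,0,0,-65,-135,130,-1],[0,0,0,-82,-170,130,-1],[0,0,0,-99,-205,130,-1],[0,0,0,-116,-240,130,-1],[0,0,0,-133,-275,130,-1],[-0.004,-0.1,0,-150,-310,130,-1],[-0.009,-0.2,0,-167,-345,130,-1],[-0.013,-0.3,0,-180,-375,120,-1],[-0.018,-0.428,0,-189,-390,100,-1],[-0.018,-0.428,0,-189,-390,80,-1],[-0.018,-0.428,0,-189,-390,65,-1],[-0.018,-0.428,0,-189,-390,56,-1],[-0.018,-0.428,0,-189,-390,56,-1]]}}

```text
clock: 9.28
tcp_pos: [0.4386, -0.2779, 0.1945]
tool_rot: [2.387, 1.557, 0.502]
wrist_force: [-1.0, -1.4, -2.3]
opening: 0.0213
```

Emit:
{"op": "carry_out", "data": {"steps": [[0,0,0,0,0,0,-1],[0,0,0,0,0,0,-1],[0,0,0,0,0,0,-1]]}}

```text
clock: 9.53
tcp_pos: [0.4427, -0.2754, 0.1983]
tool_rot: [2.379, 1.565, 0.503]
wrist_force: [0.2, -0.5, -1.1]
opening: 0.0213
```

```bash
cat > look.py <<'E'
from plant import env, grab_frame
from h import *
import sys
def look(S,L,bs,bt,tag,sc=5):
    s=grab_frame("side")[:,:,::-1].copy();t=grab_frame("top")[:,:,::-1].copy()
    cv2.imwrite(f"pics/side{tag}.png",s);cv2.imwrite(f"pics/top{tag}.png",t)
    o=env.get_obs();p=o["tcp_pos"];Rt=R.from_rotvec(o["tool_rot"]).as_matrix();up=-Rt[:,2]
    print("tcp",np.round(p,4),"up",np.round(up,4),"jaw",np.round(Rt[:,1],3),"F",np.round(o["wrist_force"],2),"q",np.round(o["joints"],2),o["opening"],round(o["clock"],2))
    tip=p-.1166*up;print("tip",np.round(tip,4),"tip-S",np.round(tip-S,4))
    P=[tip,p,tip-L*up]
    a=crop(s,*bs,sc,"pics/a.png",[proj("side",q) for q in P]);b=crop(t,*bt,sc,"pics/b.png",[proj("top",q) for q in P])
    cv2.imwrite(f"pics/look{tag}.png",np.hstack([a,b]))
E
python3 - <<'E'
from look import *
look([.4988,-.2783,.072],.025,(295,290,80,110),(390,210,70,110),"3")
E
```

```text
tcp [ 0.4426 -0.2752  0.1981] up [-0.4155  0.0176  0.9094] jaw [ 0.834 -0.392  0.389] F [-0.64  0.12 -2.64] q [ 0.81  0.61 -0.29  2.11 -0.64  0.09  0.82] 0.02151233897204798 9.63
tip [ 0.4911 -0.2773  0.0921] tip-S [-0.0077  0.001   0.0201]
```

View pics/look3.png

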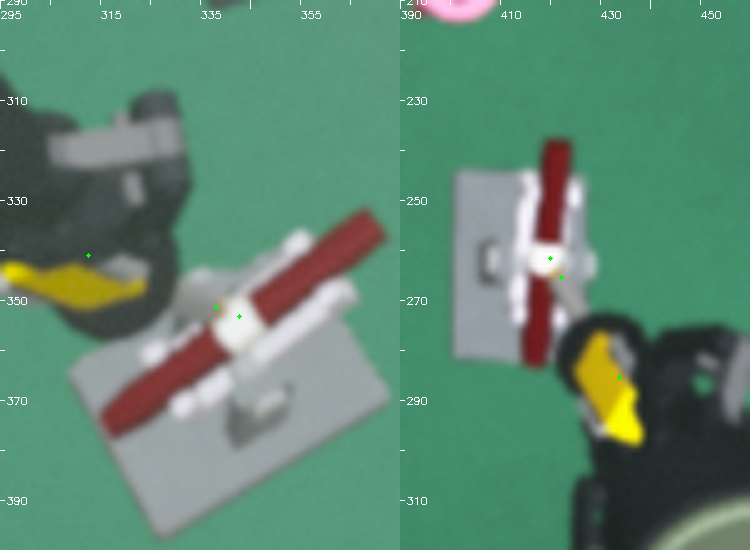

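Tip, foot point and band agree within about 1 px in both views. Joint 6 is near its lower limit, though. Before the tighter grip spot I'll fit a kinematic model to the readings so I can check reachability.

```bash
cat > kin.py <<'E'
from h import *
import itertools
from scipy.optimize import least_squares
D=[([-1.273,.707,-.028,1.485,.022,.951,-.075],[.192,.542,.231],[-.531,-3.096,.002]),
([-.006,.817,.353,1.167,-.274,1.202,-.066],[.6295,-.1187,.2616],[-2.6249,-1.72566,-.0006])]
from plant import env
o=env.get_obs();D.append((o["joints"],o["tcp_pos"],o["tool_rot"]))
def rot(a,t): return R.from_rotvec(np.eye(3)[a]*t).as_matrix()
def fk(q,sg,pr):
    h,L1,a1,L2,a2,d,c7=pr[:7]
    M=rot(2,-q[0])@rot(1,q[1]);M3=M@rot(2,sg[0]*q[2])
    p=np.array([0,0,h])+M3@[a1,0,L1]
    M4=M3@rot(1,q[3]);M5=M4@rot(2,sg[1]*q[4]);p=p+M5@[a2,0,L2] if 0 else p+M4@[a2,0,L2]
    M6=M5@rot(1,q[5]);p=p+M6@[0,0,d];return p,M6@rot(2,sg[2]*q[6]+c7)
def fitk():
    best=None
    for sg in itertools.product((1,-1),repeat=3):
      for c in (0,1.57,3.14,-1.57):
        def res(pr):
            e=[]
            for q,p,r in D:
                pp,M=fk(q,sg,pr);e+=list((pp-p)*5);e+=list((M-R.from_rotvec(r).as_matrix()).ravel())
            return np.array(e)
        s=least_squares(res,[.3,.4,0,.4,0,.3,c])
        if best is None or s.cost<best[0]: best=(s.cost,sg,s.x,res(s.x))
    return best
if __name__=="__main__":
    b=fitk();print(b[0],b[1],np.round(b[2],4));
    for q,p,r in D: print(np.round(fk(q,b[1],b[2])[0]-p,4))
E
python3 kin.py
```

```text
0.0206993566846279 (-1, -1, -1) [ 0.2307  0.4418  0.1084  0.249  -0.0277  0.1381  1.5711]
[-0.0291  0.0228  0.0047]
[-0.0071  0.0096 -0.0056]
[0.0002 0.0098 0.0009]
```

Emit:
{"op": "carry_out", "data": {"steps": [[0,0,0,3,0,-7,-1],[0,0,0,6,-1,-15,-1],[0,0,0,7,-1,-18,-1],[0,0,0,7,-1,-18,-1],[0,0,0,7,-1,-18,-1]]}}

```text
clock: 10.05
tcp_pos: [0.4486, -0.2768, 0.1789]
tool_rot: [2.382, 1.564, 0.503]
wrist_force: [0.2, -0.4, -1.9]
opening: 0.0211
```

```bash
python3 - <<'E'
from look import *
look([.4988,-.2783,.072],.0025,(295,290,80,100),(390,210,60,100),"4",5)
E
```

```text
tcp [ 0.4486 -0.2769  0.1793] up [-0.4149  0.0174  0.9097] jaw [ 0.833 -0.394  0.388] F [-0.08  0.16 -2.73] q [ 0.82  0.65 -0.33  2.12 -0.65  0.04  0.83] 0.02100591615195436 10.15
tip [ 0.4969 -0.2789  0.0732] tip-S [-0.0019 -0.0006  0.0012]
```

View pics/look4.png

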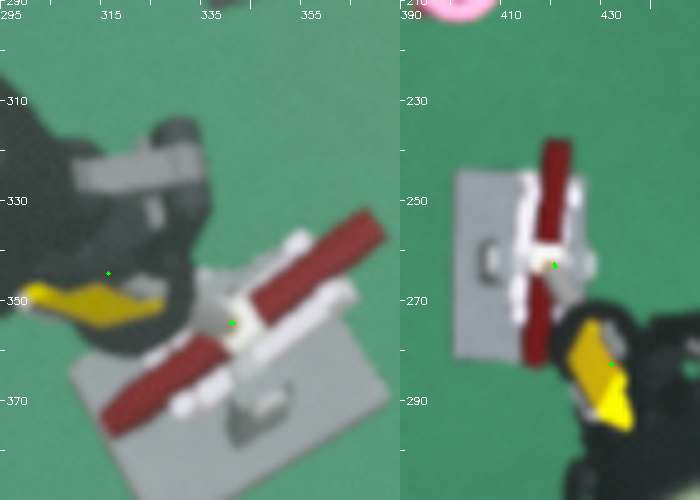

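Emit:
{"op": "carry_out", "data": {"steps": [[0,0,0,2,0,0,-1],[0,0,0,3,0,-2,-1],[0,0,0,4,0,-4,-1],[0,0,0,4,0,-5,-1],[0,0,0,4,0,-5,-1],[0,0,0,4,0,-5,-1],[0,0,0,4,0,-5,-1],[0,0,0,4,0,-5,-1],[0,0,0,4,0,-5,-1]]}}

```text
clock: 10.9
tcp_pos: [0.4526, -0.2769, 0.1744]
tool_rot: [2.381, 1.563, 0.503]
wrist_force: [0.8, -0.3, 0.8]
opening: 0.0215
```

```bash
python3 - <<'E'
from look import *
look([.4988,-.2783,.072],-.004,(295,290,80,100),(390,210,60,100),"5",5)
E
```

```text
tcp [ 0.4526 -0.2769  0.1743] up [-0.415   0.0175  0.9096] jaw [ 0.833 -0.394  0.388] F [ 0.92 -0.78  0.56] q [ 0.82  0.67 -0.33  2.11 -0.66  0.03  0.84] 0.02149025939221384 11.0
tip [ 0.501  -0.279   0.0683] tip-S [ 0.0022 -0.0007 -0.0037]
```

View pics/look5.png

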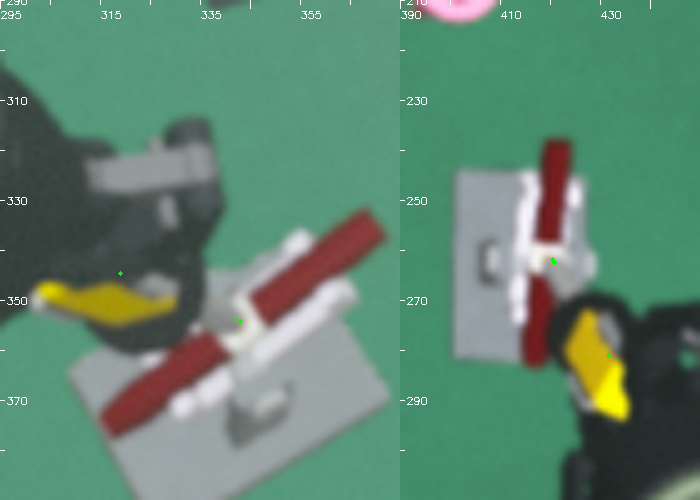

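```bash
python3 - <<'E'
from h import *
h=np.array([.5,.5])
a,_=tri(np.array((369.7,334.5))-h,np.array((421.5,238))-h);b,_=tri(np.array((317.6,373.9))-h,np.array((417.2,282.4))-h)
d=a-b;print(a,b,np.linalg.norm(d),np.arcsin(d[2]/np.linalg.norm(d)),np.arctan2(d[1],d[0]))
from plant import env;o=env.get_obs();print(o["joints"].tolist(),o["tcp_pos"],o["tool_rot"],o["clock"])
E
```

```text
[ 0.55850661 -0.27936771  0.08309002] [ 0.45018179 -0.27573721  0.03888991] 0.11705168365506333 0.38721592901489216 -0.033502336016147875
[0.815839007098683, 0.6661798648199527, -0.3313097459457345, 2.111025897958796, -0.6575405882411635, 0.02554710309618983, 0.8352760874167868] [ 0.45264725 -0.27694958  0.1743221 ] [2.3815244  1.56328423 0.50322599] 11.0
```

Two independent tilt estimates (.39 and .43) agree with the pose used, and the force rise is about 2.8 N. I'll hold slightly longer, then retreat along the normal.

Emit:
{"op": "carry_out", "data": {"steps": [[0,0,0,0,0,0,-1],[0,0,0,0,0,0,-1],[0,0,0,-8,0,18,-1],[0,0,0,-20,1,44,-1],[0,0.1,0,-20,1,75,-1],[0.005,0.2,0,-15,10,96,-1],[0.01,0.3,0,-8,40,96,-1],[0.018,0.428,0,0,75,96,-1],[0.018,0.428,0,0,110,96,-1],[0.018,0.428,0,0,145,96,-1],[0.018,0.428,0,0,180,96,-1],[0.018,0.428,0,0,180,96,-1],[0.018,0.428,0,0,180,96,-1],[0.018,0.428,0,0,180,96,-1]]}}

```text
clock: 12.17
tcp_pos: [0.4529, -0.0923, 0.2701]
tool_rot: [-2.619, -1.731, 0.0]
wrist_force: [-0.1, 0.3, -2.8]
opening: 0.0213
```

```bash
python3 - <<'E'
from plant import env;o=env.get_obs();print(o["joints"].tolist(),o["tcp_pos"].tolist(),o["tool_rot"].tolist(),o["clock"],o["wrist_force"])
E
```

```text
[-0.12566746516847738, 0.5255581910895691, 0.43735983673049034, 1.8175290712841112, -0.28538113467911913, 0.8625089027825397, 0.04484465334668188] [0.4528772018017947, -0.09234510400718493, 0.27005848525503334] [-2.619113499005115, -1.730979844426125, 0.00018434908378681862] 12.1667 [-0.07246209  0.3191799  -2.84010436]
```

```bash
cat > kin2.py <<'E'
from h import *
from scipy.optimize import least_squares
D=[([-1.273,.707,-.028,1.485,.022,.951,-.075],[.192,.542,.231],[-.531,-3.096,.002]),
([-.006,.817,.353,1.167,-.274,1.202,-.066],[.6295,-.1187,.2616],[-2.6249,-1.72566,-.0006]),
([0.81,0.61,-0.29,2.11,-0.64,0.09,0.82],[.4426,-.2752,.1981],None),
([0.8158,0.6662,-0.3313,2.1110,-0.65754,0.02555,0.83528],[.45265,-.27695,.17432],[2.38152,1.56328,.50323]),
([-0.12567,0.52556,0.43736,1.81753,-0.28538,0.86251,0.04484],[.45288,-.09235,.27006],[-2.6191,-1.73098,.0002])]
def rot(a,t): return R.from_rotvec(np.eye(3)[a]*t).as_matrix()
def fk(q,pr):
    v=pr
    M=rot(2,-q[0]);p=np.array([0,0,v[0]])+M@[v[1],v[2],0]
    M=M@rot(1,q[1])@rot(2,-q[2]);p=p+M@[v[3],v[4],v[5]]
    M=M@rot(1,q[3])@rot(2,-q[4]);p=p+M@[v[6],v[7],v[8]]   # offset after j5 (y lateral)
    M=M@rot(1,q[5])@rot(2,-q[6]+np.pi/2);p=p+M@[0,0,v[9]]
    return p,M
def fitk():
    def res(pr):
        e=[]
        for q,p,r in D: e+=list((fk(q,pr)[0]-p)*(1000 if r is not None else 100))
        return np.array(e+list(np.array(pr-X0)*3))
    X0=np.array([.3,0.08,.0,0,0,.4,0,.0,.4,.2])
    return least_squares(res,X0)
if __name__=="__main__":
    s=fitk();print(np.round(s.x,4))
    for q,p,r in D:
        P,M=fk(q,s.x);print(np.round((P-p)*1000,1), None if r is None else np.round((R.from_matrix(M).inv()*R.from_rotvec(r)).magnitude(),4))
E
python3 kin2.py
```

```text
[ 3.155e-01  2.500e-03 -9.200e-03 -4.000e-04 -2.150e-02  5.187e-01
  5.000e-04 -1.700e-03  2.896e-01  3.098e-01]
[-0.2  0.1  0. ] 0.001
[ 0.  -0.4  0. ] 0.0004
[-0.3 -3.4 -1.7] None
[-0.  -0.1  0.1] 0.0
[-0.1  0.2 -0.1] 0.0
```

The kinematic model matches the readings. Now I'll check joint margins for the grip pose over jaw turns and leans.

```bash
cat > ik.py <<'E'
from kin2 import *
lo=np.array([-2.71,-.32,-1.57,0,-1.46,0,-2.83]);hi=np.array([2.71,2.16,1.52,2.45,4.6,2.02,2.83])
PR=fitk().x
def ik(p,M,q0,reg=.02):
    f=lambda q:np.concatenate([(fk(q,PR)[0]-p)*20,(fk(q,PR)[1]-M).ravel()*3,reg*(q-q0)])
    s=least_squares(f,np.clip(q0,lo+.06,hi-.06),bounds=(lo+.05,hi-.05));P,Mq=fk(s.x,PR)
    return s.x,np.linalg.norm(P-p),(R.from_matrix(Mq).inv()*R.from_matrix(M)).magnitude()
E
python3 - <<'E'
from ik import *
q0=np.array(D[-1][0]);q0[0]-=.7
S=np.array([.4668,.262,.062]);yaw=.115
Rv=R.from_rotvec([-2.6191,-1.73098,0]).as_matrix()
for lean in(.489,.42,.37):
  n=np.array([-np.cos(yaw)*np.sin(lean),-np.sin(yaw)*np.sin(lean),np.cos(lean)])
  Rt=R.from_rotvec(lean*np.array([np.sin(yaw),-np.cos(yaw),0])).as_matrix()
  for turn in(-1.5,-1,-.5,0,.5,1,1.5,2):
    M=Rt@rot(2,turn)@Rv
    best=None
    for q5 in(-1,-.3,.6,2.8,4):
        q1=q0.copy();q1[4]=q5;q1[6]=-turn+ (q5>2)*2
        for q3 in (-1,0,1):
            q1[2]=q3
            q,e,a=ik(S+.1126*n,M,q1)
            if e<.001 and a<.005:
                m=min((q-lo).min(),(hi-q).min())
                if best is None or m>best[0]: best=(m,q)
    print(lean,turn,None if best is None else (round(best[0],2),np.round(best[1],2)))
E
```

```text
0.489 -1.5 (np.float64(0.11), array([-0.25,  0.86, -1.08,  2.34,  1.71,  1.11,  1.83]))
0.489 -1 (np.float64(0.11), array([-0.28,  0.82, -0.99,  2.34,  1.73,  1.03,  2.32]))
0.489 -0.5 (np.float64(0.1), array([-0.49,  0.71, -0.57,  2.35,  1.87,  0.73,  2.69]))
0.489 0 (np.float64(0.09), array([-0.91,  0.68,  0.18,  2.36,  2.55,  0.33,  2.55]))
0.489 0.5 (np.float64(0.11), array([-0.2 ,  0.92, -1.22,  2.34,  1.67,  1.23, -2.41]))
0.489 1 (np.float64(0.11), array([-0.22,  0.89, -1.16,  2.34,  1.68,  1.18, -1.92]))
0.489 1.5 (np.float64(0.11), array([-0.25,  0.86, -1.09,  2.34,  1.7 ,  1.12, -1.44]))
0.489 2 (np.float64(0.11), array([-0.28,  0.83, -1.01,  2.34,  1.72,  1.05, -0.95]))
0.42 -1.5 (np.float64(0.19), array([-0.25,  0.79, -0.96,  2.26,  1.62,  0.92,  1.99]))
0.42 -1 (np.float64(0.19), array([-0.27,  0.77, -0.9 ,  2.26,  1.63,  0.87,  2.49]))
0.42 -0.5 (np.float64(0.18), array([-0.88,  0.66,  0.2 ,  2.27,  2.39,  0.18,  2.26]))
0.42 0 (np.float64(0.15), array([-1.03,  0.7 ,  0.48,  2.27,  3.67,  0.15,  1.5 ]))
0.42 0.5 (np.float64(0.2), array([-0.21,  0.83, -1.05,  2.25,  1.6 
[... 251 characters left out ...]
,  0.88, -0.79]))
0.37 -1.5 (np.float64(0.26), array([-0.27,  0.74, -0.83,  2.19,  1.52,  0.77,  2.13]))
0.37 -1 (np.float64(0.24), array([-0.64,  0.64, -0.16,  2.21,  1.58,  0.31,  2.59]))
0.37 -0.5 (np.float64(0.05), array([-0.95,  0.68,  0.38,  2.21,  4.17,  0.05,  0.52]))
0.37 0 (np.float64(0.19), array([-0.26,  0.75, -0.85,  2.19,  1.52,  0.79, -2.64]))
0.37 0.5 (np.float64(0.26), array([-0.27,  0.74, -0.84,  2.19,  1.52,  0.78, -2.14]))
0.37 1 (np.float64(0.26), array([-0.27,  0.74, -0.83,  2.19,  1.51,  0.77, -1.64]))
0.37 1.5 (np.float64(0.26), array([-0.28,  0.74, -0.82,  2.19,  1.51,  0.76, -1.14]))
0.37 2 (np.float64(0.26), array([-0.28,  0.74, -0.81,  2.19,  1.51,  0.76, -0.64]))
```

```bash
cat > sim.py <<'E'
from ik import *
def step(p,M,q,home=None,kh=0):
    f=lambda x:np.concatenate([(fk(x,PR)[0]-p)*50,(fk(x,PR)[1]-M).ravel()*20,.05*(x-q)] + ([kh*(x-home)] if kh else []))
    return least_squares(f,np.clip(q,lo+.006,hi-.006),bounds=(lo+.005,hi-.005)).x
def path(q,wps,**k):
    # wps list of (p,R,nsteps)
    out=[];p0,M0=fk(q,PR)
    for p,M,n in wps:
        rv=R.from_matrix(M@M0.T).as_rotvec()
        for i in range(1,n+1):
            Mi=R.from_rotvec(rv*i/n).as_matrix()@M0;q=step(p0+(np.array(p)-p0)*i/n,Mi,q,**k);out.append(q)
        p0,M0=np.array(p),M
    return np.array(out)
E
python3 - <<'E'
from sim import *
V0=R.from_rotvec([-.531,-3.096,0.0]).as_matrix()
V=R.from_rotvec([-2.6249,-1.72566,0]).as_matrix()
T=R.from_rotvec([-.018,-.428,0]).as_matrix()@V
home=np.array(D[0][0])
for kh in(0,.002,.01):
    q=np.array(D[0][0])
    o=path(q,[([.6297,-.121,.26],V,20)],home=home,kh=kh);print(kh,"hover",np.round(o[-1],2))
    q=np.array(D[1][0])
    o=path(q,[([.63,-.121,.1316],V,5),([.63,-.121,.26],V,5),([.63,.114,.26],V,7),([.63,.114,.142],V,4),([.63,.114,.27],V,4),([.48,-.196,.27],V,9),([.4426,-.2752,.198],T,7)],home=home,kh=kh);print(kh,"barrel",np.round(o[-1],2))
    q=np.array(D[3][0])
    o=path(q,[([.432,-.276,.25],T,3),([.4529,-.0923,.27],V,6)],home=home,kh=kh);print(kh,"way",np.round(o[-1],2))
print([np.round(d[0],2) for d in D])
E
```

```text
0 hover [-0.    0.82  0.35  1.17 -0.27  1.2  -0.07]
0 barrel [ 0.82  0.61 -0.32  2.11 -0.49  0.09  0.67]
0 way [-0.09  0.52  0.37  1.82 -0.24  0.85 -0.01]
0.002 hover [-0.    0.82  0.35  1.17 -0.27  1.2  -0.07]
0.002 barrel [ 0.82  0.61 -0.32  2.11 -0.49  0.09  0.66]
0.002 way [-0.09  0.52  0.37  1.82 -0.24  0.85 -0.01]
0.01 hover [ 0.    0.82  0.34  1.17 -0.27  1.2  -0.07]
0.01 barrel [ 0.83  0.61 -0.33  2.11 -0.41  0.08  0.59]
0.01 way [-0.07  0.51  0.35  1.82 -0.22  0.85 -0.03]
[array([-1.27,  0.71, -0.03,  1.48,  0.02,  0.95, -0.08]), array([-0.01,  0.82,  0.35,  1.17, -0.27,  1.2 , -0.07]), array([ 0.81,  0.61, -0.29,  2.11, -0.64,  0.09,  0.82]), array([ 0.82,  0.67, -0.33,  2.11, -0.66,  0.03,  0.84]), array([-0.13,  0.53,  0.44,  1.82, -0.29,  0.86,  0.04])]
```

The controller behaves as a minimum-change tracker, so I can simulate candidate routes.

```bash
python3 - <<'E'
from sim import *
q0=np.array(D[4][0]);S=np.array([.4668,.262,.062]);yaw=.115
V=R.from_rotvec([-2.6191,-1.73098,0]).as_matrix()
for via in(None,[.62,.10,.27],[.66,.2,.27]):
 for lean in(.489,.40):
  n=np.array([-np.cos(yaw)*np.sin(lean),-np.sin(yaw)*np.sin(lean),np.cos(lean)])
  Rt=R.from_rotvec(lean*np.array([np.sin(yaw),-np.cos(yaw),0])).as_matrix()
  for turn in(-2,-1.5,-1,-.5,0,.5,1,1.5,2,2.5):
    M0=rot(2,turn)@V;M=Rt@M0
    w=[]
    Mh=rot(2,turn/2)@V
    if via: w+=[(via,Mh,16)]
    else: w+=[([.45,.08,.27],Mh,12)]
    w+=[([.41,.24,.27],M0,12),(S+.1376*n,M,8),(S+.1116*n,M,6)]
    o=path(q0,w)
    P,Mq=fk(o[-1],PR);e=np.linalg.norm(P-(S+.1116*n));a=(R.from_matrix(Mq).inv()*R.from_matrix(M)).magnitude()
    mg=np.minimum(o-lo,hi-o).min();dq=np.abs(np.diff(o,axis=0)).max(0)
    print(via,lean,turn,"err",round(e*1000,1),round(a,3),"marg",round(mg,3),"maxdq",np.round(dq,2).max(),np.round(o[-1],2))
E
```

```text
None 0.489 -2 err 36.6 0.056 marg 0.005 maxdq 0.53 [-1.09  0.66  0.48  2.19 -1.45  0.01 -1.71]
None 0.489 -1.5 err 36.7 0.056 marg 0.005 maxdq 0.32 [-1.09  0.66  0.48  2.19 -1.45  0.01 -1.21]
None 0.489 -1 err 36.7 0.056 marg 0.005 maxdq 0.6 [-1.09  0.66  0.48  2.19 -1.45  0.01 -0.71]
None 0.489 -0.5 err 36.5 0.056 marg 0.005 maxdq 0.83 [-1.09  0.66  0.48  2.19 -1.45  0.01 -0.21]
None 0.489 0 err 36.2 0.055 marg 0.005 maxdq 1.03 [-1.09  0.66  0.48  2.19 -1.45  0.01  0.29]
None 0.489 0.5 err 35.9 0.055 marg 0.005 maxdq 1.22 [-1.09  0.66  0.48  2.19 -1.45  0.01  0.79]
None 0.489 1 err 35.7 0.055 marg 0.005 maxdq 1.41 [-1.09  0.66  0.48  2.19 -1.45  0.01  1.29]
None 0.489 1.5 err 35.5 0.054 marg 0.005 maxdq 1.59 [-1.09  0.66  0.48  2.19 -1.45  0.01  1.79]
None 0.489 2 err 0.0 0.0 marg 0.085 maxdq 1.42 [-0.61  0.68 -0.35  2.35  1.98  0.59 -1.19]
None 0.489 2.5 err 0.0 0.0 marg 0.091 maxdq 1.23 [-0.62  0.68 -0.34  2.35  1.99  0.58 -0.7 ]
None 0.4 -2 err 11.4 0.017 marg 0.005 maxdq 0.57 [-0.97  0.66  0.37  2.19 -1.45  0.01 -1.66]
None 0.4 -1.5 err 11.5 0.018 marg 0.005 maxdq 0.31 [-0.97  0
[... 4356 characters left out ...]
7 marg 0.005 maxdq 0.82 [-0.96  0.66  0.36  2.19 -1.45  0.01 -0.16]
[0.66, 0.2, 0.27] 0.4 0 err 10.9 0.017 marg 0.005 maxdq 1.02 [-0.96  0.66  0.36  2.19 -1.45  0.01  0.34]
[0.66, 0.2, 0.27] 0.4 0.5 err 10.6 0.016 marg 0.005 maxdq 1.09 [-0.96  0.66  0.36  2.19 -1.45  0.01  0.84]
[0.66, 0.2, 0.27] 0.4 1 err 10.4 0.016 marg 0.005 maxdq 1.14 [-0.96  0.66  0.37  2.19 -1.45  0.01  1.34]
[0.66, 0.2, 0.27] 0.4 1.5 err 10.2 0.016 marg 0.005 maxdq 1.21 [-0.96  0.66  0.37  2.19 -1.45  0.01  1.84]
[0.66, 0.2, 0.27] 0.4 2 err 10.3 0.016 marg 0.005 maxdq 1.32 [-0.97  0.66  0.37  2.19 -1.45  0.01  2.34]
[0.66, 0.2, 0.27] 0.4 2.5 err 0.0 0.0 marg 0.118 maxdq 1.15 [-0.68  0.64 -0.12  2.24  1.77  0.32 -0.4 ]
```

The direct route pins joint 6 at its limit, while the branch with j5 ≈ +1.8 is comfortable. I'll search for a sideways-tilt waypoint that leads into that branch.

```bash
cat > search.py <<'E'
from sim import *
import sys
S=np.array([.4668,.262,.062]);yaw=.115
V=R.from_rotvec([-2.6191,-1.73098,0]).as_matrix()
def plan(q0,beta,az,turn,lean,pv=[.45,.05,.28],N=(12,10,10,6),pm=None):
    n=np.array([-np.cos(yaw)*np.sin(lean),-np.sin(yaw)*np.sin(lean),np.cos(lean)])
    Rt=R.from_rotvec(lean*np.array([np.sin(yaw),-np.cos(yaw),0])).as_matrix()
    Rs=R.from_rotvec(beta*np.array([np.cos(az),np.sin(az),0])).as_matrix()
    M1=Rs@rot(2,turn*.6)@V; M2=Rs@rot(2,turn)@V; M=Rt@rot(2,turn)@V
    if pm is None: pm=[.40,.22,.26]
    w=[(pv,M1,N[0]),(pm,M2,N[1]),(S+.1426*n,M,N[2]),(S+.1116*n,M,N[3])]
    o=path(q0,w);P,Mq=fk(o[-1],PR)
    return o,w,np.linalg.norm(P-w[-1][0]),(R.from_matrix(Mq).inv()*R.from_matrix(M)).magnitude()
if __name__=="__main__":
  q0=np.array(D[4][0]);rs=[]
  for beta in(-.7,-.45,.45,.7):
   for az in(0,.5,1.):
    for turn in(0,.8,1.6,2.3):
     for lean in(.46,):
      o,w,e,a=plan(q0,beta,az,turn,lean)
      if e<.001 and a<.01:
        print(beta,az,turn,lean,"marg",round(np.minimum(o-lo,hi-o).min(),3),"maxdq",np.round(np.abs(np.diff(o,axis=0)).max(),2),np.round(o[-1],2))
E
python3 search.py
```

```text
-0.7 0 2.3 0.46 marg 0.064 maxdq 1.12 [-0.64  0.66 -0.26  2.31  1.95  0.49 -0.83]
-0.7 0.5 2.3 0.46 marg 0.13 maxdq 0.82 [-0.7   0.66 -0.17  2.32  2.02  0.43 -0.89]
-0.45 0 2.3 0.46 marg 0.02 maxdq 1.19 [-0.64  0.66 -0.27  2.31  1.94  0.49 -0.82]
-0.45 0.5 2.3 0.46 marg 0.121 maxdq 0.89 [-0.68  0.66 -0.19  2.32  2.    0.45 -0.87]
-0.45 1.0 2.3 0.46 marg 0.087 maxdq 0.82 [-0.71  0.66 -0.14  2.32  2.04  0.42 -0.91]
```

```bash
cat > s2.py <<'E'
from search import *
q0=np.array(D[4][0]);rs=[]
for beta in(-.9,-.7,-.5):
  for az in(.3,.6,.9):
    for turn in(2.1,2.5,2.9):
     for pm in([.40,.22,.26],[.46,.19,.27]):
      o,w,e,a=plan(q0,beta,az,turn,.46,N=(10,8,8,4),pm=pm)
      if e<.001 and a<.01:
        rs.append((np.abs(np.diff(o,axis=0)).max(),beta,az,turn,pm,round(np.minimum(o-lo,hi-o).min(),3),np.round(o[-1],2)))
rs.sort(key=lambda r:r[0])
for r in rs[:10]: print(*r)
E
python3 s2.py
```

```text
0.4965128054454002 -0.9 0.6 2.9 [0.4, 0.22, 0.26] 0.129 [-0.7   0.66 -0.15  2.32  2.03  0.43 -0.31]
0.4980352148636229 -0.7 0.6 2.9 [0.4, 0.22, 0.26] 0.13 [-0.69  0.66 -0.18  2.32  2.01  0.44 -0.29]
0.5033156082690463 -0.9 0.6 2.9 [0.46, 0.19, 0.27] 0.129 [-0.7   0.66 -0.16  2.32  2.02  0.43 -0.3 ]
0.5246888876596772 -0.7 0.6 2.9 [0.46, 0.19, 0.27] 0.13 [-0.69  0.66 -0.18  2.32  2.01  0.45 -0.29]
0.5304919630758611 -0.5 0.6 2.9 [0.4, 0.22, 0.26] 0.13 [-0.68  0.66 -0.2   2.32  1.99  0.45 -0.27]
0.5707372843899466 -0.5 0.6 2.9 [0.46, 0.19, 0.27] 0.13 [-0.67  0.66 -0.2   2.32  1.99  0.46 -0.27]
0.6562036642384784 -0.5 0.9 2.9 [0.4, 0.22, 0.26] 0.091 [-0.7   0.66 -0.17  2.32  2.02  0.44 -0.3 ]
0.6897524648985658 -0.9 0.3 2.9 [0.4, 0.22, 0.26] 0.13 [-0.67  0.66 -0.22  2.32  1.98  0.46 -0.26]
0.6905915508970935 -0.9 0.6 2.5 [0.46, 0.19, 0.27] 0.13 [-0.71  0.66 -0.14  2.32  2.04  0.42 -0.72]
0.6922823883687101 -0.9 0.6 2.5 [0.4, 0.22, 0.26] 0.129 [-0.71  0.66 -0.14  2.32  2.04  0.42 -0.72]
```

```bash
cat > s3.py <<'E'
from search import *
from plant import env
o0=env.get_obs();q0=np.array(o0["joints"]);Vn=R.from_rotvec(o0["tool_rot"]).as_matrix();p0=o0["tcp_pos"]
beta,az,turn,lean=-.7,.6,2.9,.46
n=np.array([-np.cos(yaw)*np.sin(lean),-np.sin(yaw)*np.sin(lean),np.cos(lean)])
Rt=R.from_rotvec(lean*np.array([np.sin(yaw),-np.cos(yaw),0])).as_matrix()
Rs=R.from_rotvec(beta*np.array([np.cos(az),np.sin(az),0])).as_matrix()
Z=Vn
W=[("A",[.45,.05,.28],Rs@rot(2,1.74)@Z,20),("B",[.40,.22,.26],Rs@rot(2,2.9)@Z,16),("C",S+.19*n,Rt@rot(2,2.9)@Z,14),("D",S+.14*n,Rt@rot(2,2.9)@Z,5),("E",S+.1116*n,Rt@rot(2,2.9)@Z,5)]
q=q0;pp,Mp=p0,Z
for nm,p,M,N in W:
    o=path(q,[(p,M,N)]);P,Mq=fk(o[-1],PR)
    print(nm,"rel rotvec",np.round(R.from_matrix(M@Mp.T).as_rotvec(),3),"shift mm",np.round((np.array(p)-pp)*1000,0),"err",round(np.linalg.norm(P-p)*1000,2),"marg",np.round(np.minimum(o-lo,hi-o).min(0),2),"maxdq",np.round(np.abs(np.diff(np.vstack([q,o]),axis=0)).max(0),2),"q",np.round(o[-1],2))
    q=o[-1];pp,Mp=np.array(p),M
E
python3 s3.py
```

```text
A rel rotvec [-0.764  0.212  1.661] shift mm [ -3. 142.  10.] err 0.0 marg [1.73 0.84 0.96 0.33 1.22 0.59 2.67] maxdq [0.04 0.01 0.01 0.03 0.07 0.02 0.01] q [-0.98  0.58  0.56  2.12  0.78  0.59  0.16]
B rel rotvec [-0.422  0.617  0.887] shift mm [-50. 170. -20.] err 0.0 marg [1.64 0.9  0.99 0.33 2.15 0.62 1.79] maxdq [0.01 0.01 0.03 0.02 0.01 0.03 0.06] q [-1.07  0.64  0.12  1.89  0.69  1.02  1.04]
C rel rotvec [ 0.61  -0.049  0.141] shift mm [-17.  32. -28.] err 0.02 marg [1.59 0.8  1.13 0.14 2.16 0.15 1.8 ] maxdq [0.1  0.02 0.14 0.03 0.44 0.12 0.45] q [-1.02  0.48  0.25  2.31  1.55  0.18  0.16]
D rel rotvec [0. 0. 0.] shift mm [ 22.   3. -45.] err 0.0 marg [1.76 0.82 1.35 0.13 2.66 0.21 2.6 ] maxdq [0.06 0.02 0.08 0.   0.13 0.04 0.13] q [-0.79  0.59 -0.05  2.32  1.94  0.34 -0.23]
E rel rotvec [0. 0. 0.] shift mm [ 13.   1. -25.] err 0.0 marg [1.94 0.92 1.44 0.13 2.55 0.36 2.5 ] maxdq [0.02 0.01 0.02 0.   0.02 0.02 0.02] q [-0.72  0.66 -0.13  2.32  2.05  0.42 -0.33]
```

The planned route A→E is feasible with all margins ≥0.13 rad. Executing A.

Emit:
{"op": "carry_out", "data": {"steps": [[-0.764,0.212,1.661,-3,142,10,-1],[-0.764,0.212,1.661,-3,142,10,-1],[-0.764,0.212,1.661,-3,142,10,-1],[-0.764,0.212,1.661,-3,142,10,-1],[-0.764,0.212,1.661,-3,142,10,-1],[-0.764,0.212,1.661,-3,142,10,-1],[-0.764,0.212,1.661,-3,142,10,-1],[-0.764,0.212,1.661,-3,142,10,-1],[-0.764,0.212,1.661,-3,142,10,-1],[-0.764,0.212,1.661,-3,142,10,-1],[-0.764,0.212,1.661,-3,142,10,-1],[-0.764,0.212,1.661,-3,142,10,-1],[-0.764,0.212,1.661,-3,142,10,-1],[-0.764,0.212,1.661,-3,142,10,-1],[-0.764,0.212,1.661,-3,142,10,-1],[-0.764,0.212,1.661,-3,142,10,-1],[-0.764,0.212,1.661,-3,142,10,-1],[-0.764,0.212,1.661,-3,142,10,-1],[-0.764,0.212,1.661,-3,142,10,-1],[-0.764,0.212,1.661,-3,142,10,-1]]}}

```text
clock: 13.83
tcp_pos: [0.4498, 0.0448, 0.2803]
tool_rot: [0.312, 2.572, -0.711]
wrist_force: [-0.4, -0.4, -2.2]
opening: 0.0214
```

```bash
python3 - <<'E'
from sim import *
from plant import env;o=env.get_obs();print(np.round(o["joints"],2),o["tcp_pos"],np.round(o["wrist_force"],1),o["opening"],o["clock"]);print(np.round(fk(o["joints"],PR)[0]-o["tcp_pos"],4),-R.from_rotvec(o["tool_rot"]).as_matrix()[:,2])
E
```

```text
[-0.95  0.56  0.53  2.13  0.81  0.6   0.13] [0.44983462 0.04484625 0.28033835] [-0.4 -0.4 -2.2] 0.02135242666914935 13.8333
[0.0009 0.0003 0.0012] [-0.36273031  0.53189509  0.76518908]
```

Matches the simulation. Next B, then C from the actual pose.

Emit:
{"op": "carry_out", "data": {"steps": [[-0.422,0.617,0.887,-50,175,-20,-1],[-0.422,0.617,0.887,-50,175,-20,-1],[-0.422,0.617,0.887,-50,175,-20,-1],[-0.422,0.617,0.887,-50,175,-20,-1],[-0.422,0.617,0.887,-50,175,-20,-1],[-0.422,0.617,0.887,-50,175,-20,-1],[-0.422,0.617,0.887,-50,175,-20,-1],[-0.422,0.617,0.887,-50,175,-20,-1],[-0.422,0.617,0.887,-50,175,-20,-1],[-0.422,0.617,0.887,-50,175,-20,-1],[-0.422,0.617,0.887,-50,175,-20,-1],[-0.422,0.617,0.887,-50,175,-20,-1],[-0.422,0.617,0.887,-50,175,-20,-1],[-0.422,0.617,0.887,-50,175,-20,-1]]}}

```text
clock: 15.0
tcp_pos: [0.3996, 0.2201, 0.2603]
tool_rot: [-1.27, 2.568, -1.036]
wrist_force: [0.0, 0.1, -2.2]
opening: 0.0211
```

```bash
cat > s4.py <<'E'
from search import *
from plant import env
o0=env.get_obs();q0=np.array(o0["joints"]);Mn=R.from_rotvec(o0["tool_rot"]).as_matrix();p0=o0["tcp_pos"]
print(np.round(q0,2),p0,o0["clock"])
lean=.46
n=np.array([-np.cos(yaw)*np.sin(lean),-np.sin(yaw)*np.sin(lean),np.cos(lean)])
up=-Mn[:,2];ax=np.cross(up,n);M=R.from_rotvec(ax/np.linalg.norm(ax)*np.arctan2(np.linalg.norm(ax),up@n)).as_matrix()@Mn
q=q0;pp,Mp=p0,Mn
for nm,p,M,N in [("C",S+.19*n,M,14),("D",S+.14*n,M,5),("E",S+.1116*n,M,5)]:
    o=path(q,[(p,M,N)]);P,Mq=fk(o[-1],PR)
    print(nm,"rel rotvec",np.round(R.from_matrix(M@Mp.T).as_rotvec(),3),"shift mm",np.round((np.array(p)-pp)*1000,0),"err",round(np.linalg.norm(P-p)*1000,2),"marg",np.round(np.minimum(o-lo,hi-o).min(0),2),"maxdq",np.round(np.abs(np.diff(np.vstack([q,o]),axis=0)).max(0),2),"q",np.round(o[-1],2))
    q=o[-1];pp,Mp=np.array(p),M
E
python3 s4.py
```

```text
[-1.04  0.64  0.08  1.88  0.71  1.04  1.02] [0.39962964 0.22012968 0.26025392] 15.0
C rel rotvec [ 0.55  -0.012  0.27 ] shift mm [-17.  32. -28.] err 0.01 marg [1.67 0.79 1.27 0.14 2.18 0.21 1.82] maxdq [0.06 0.02 0.07 0.03 0.28 0.09 0.27] q [-0.97  0.47  0.18  2.31  1.54  0.21  0.31]
D rel rotvec [0. 0. 0.] shift mm [ 22.   3. -45.] err 0.0 marg [1.79 0.81 1.4  0.13 2.67 0.24 2.64] maxdq [0.05 0.02 0.06 0.   0.12 0.03 0.12] q [-0.77  0.59 -0.08  2.32  1.93  0.36 -0.08]
E rel rotvec [0. 0. 0.] shift mm [ 13.   1. -25.] err 0.0 marg [1.96 0.92 1.41 0.13 2.57 0.37 2.66] maxdq [0.02 0.01 0.02 0.   0.02 0.02 0.02] q [-0.7   0.66 -0.16  2.32  2.03  0.43 -0.17]
```

Emit:
{"op": "carry_out", "data": {"steps": [[0.06,0,0.03,-2,4,-3,-1],[0.12,-0.003,0.06,-4,8,-6,-1],[0.18,-0.004,0.09,-6,11,-9,-1],[0.24,-0.005,0.12,-8,14,-12,-1],[0.3,-0.007,0.15,-9,17,-15,-1],[0.36,-0.008,0.18,-11,20,-18,-1],[0.42,-0.009,0.21,-13,24,-21,-1],[0.47,-0.01,0.23,-14,27,-23,-1],[0.51,-0.011,0.25,-15,30,-26,-1],[0.55,-0.012,0.27,-17,32,-28,-1],[0.55,-0.012,0.27,-17,32,-28,-1],[0.55,-0.012,0.27,-17,32,-28,-1],[0.55,-0.012,0.27,-17,32,-28,-1],[0.55,-0.012,0.27,-17,32,-28,-1],[0.55,-0.012,0.27,-17,32,-28,-1]]}}

```text
clock: 16.25
tcp_pos: [0.3828, 0.2522, 0.2324]
tool_rot: [-1.376, 2.334, -0.257]
wrist_force: [0.4, 1.3, -2.1]
opening: 0.0212
```

```bash
python3 s4.py; python3 - <<'E'
from look import *
look([.4668,.262,.062],.0734,(165,90,80,110),(175,220,60,110),"6")
E
```

```text
[-1.06  0.49  0.32  2.31  1.53  0.14  0.34] [0.38284729 0.25224886 0.23238161] 16.25
C rel rotvec [-0.  0. -0.] shift mm [ 0.  0. -0.] err 0.0 marg [1.65 0.8  1.2  0.14 2.99 0.14 2.5 ] maxdq [0. 0. 0. 0. 0. 0. 0.] q [-1.04  0.48  0.3   2.31  1.58  0.15  0.28]
D rel rotvec [0. 0. 0.] shift mm [ 22.   3. -45.] err 0.0 marg [1.74 0.82 1.32 0.13 2.64 0.2  2.68] maxdq [0.07 0.02 0.1  0.   0.13 0.05 0.13] q [-0.79  0.59 -0.03  2.32  1.96  0.34 -0.11]
E rel rotvec [0. 0. 0.] shift mm [ 13.   1. -25.] err 0.0 marg [1.93 0.92 1.45 0.13 2.54 0.35 2.63] maxdq [0.02 0.01 0.02 0.   0.02 0.02 0.02] q [-0.72  0.66 -0.12  2.32  2.06  0.41 -0.2 ]
tcp [0.3828 0.2522 0.2324] up [-0.441  -0.0514  0.896 ] jaw [-0.791  0.494 -0.361] F [ 0.02 -0.22 -2.63] q [-1.06  0.49  0.32  2.31  1.53  0.14  0.34] 0.02112921722840032 16.35
tip [0.4342 0.2582 0.1279] tip-S [-0.0326 -0.0038  0.0659]
```

View pics/look6.png

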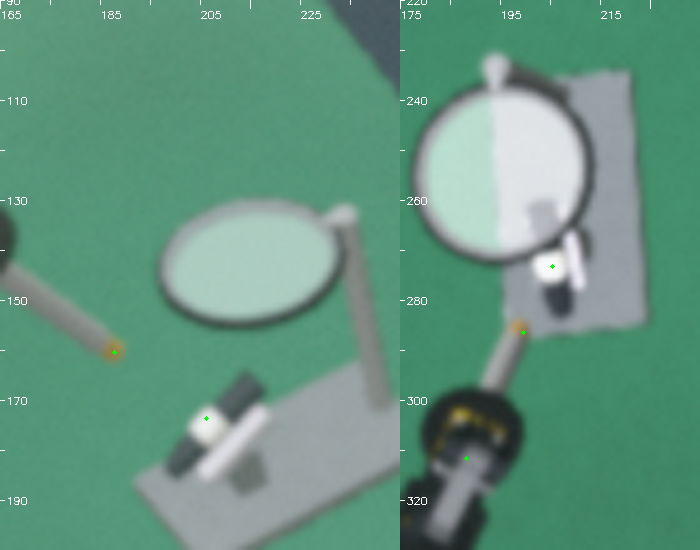

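Side-view prediction is spot on (brass tip at (188,160)), and the foot point falls on the band. Descending along the axis.

Emit:
{"op": "carry_out", "data": {"steps": [[0,0,0,3,0,-6,-1],[0,0,0,6,1,-12,-1],[0,0,0,9,1,-18,-1],[0,0,0,12,1,-24,-1],[0,0,0,15,2,-30,-1],[0,0,0,18,2,-36,-1],[0,0,0,22,3,-45,-1],[0,0,0,24,3,-49,-1],[0,0,0,27,3,-55,-1],[0,0,0,29,3,-59,-1],[0,0,0,29,3,-59,-1],[0,0,0,29,3,-59,-1],[0,0,0,29,3,-59,-1]]}}

```text
clock: 17.43
tcp_pos: [0.4115, 0.2551, 0.1735]
tool_rot: [-1.377, 2.334, -0.257]
wrist_force: [-0.1, -0.3, -2.2]
opening: 0.0216
```

```bash
python3 - <<'E'
from look import *
look([.4668,.262,.062],.0074,(165,90,80,110),(175,220,60,110),"7")
E
```

```text
tcp [0.4116 0.2552 0.1736] up [-0.4411 -0.0517  0.896 ] jaw [-0.791  0.493 -0.361] F [-0.14 -0.51 -2.05] q [-0.77  0.63 -0.06  2.31  2.03  0.36 -0.17] 0.021639624784962036 17.53
tip [0.463  0.2613 0.0691] tip-S [-0.0038 -0.0007  0.0071]
```

View pics/look7.png

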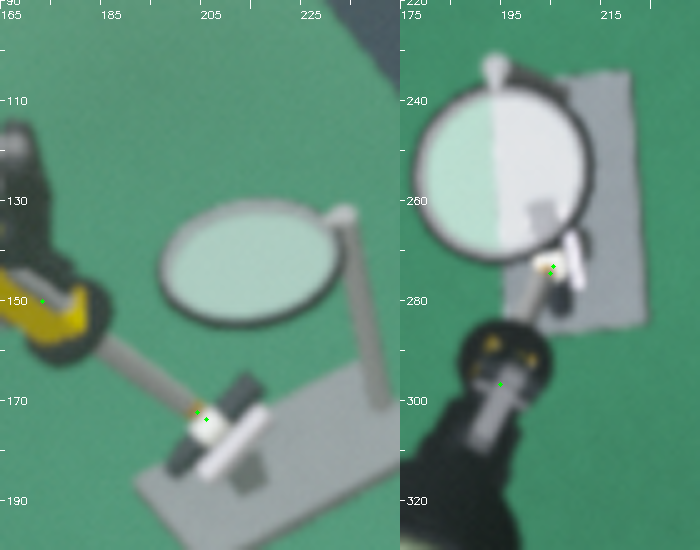

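Emit:
{"op": "carry_out", "data": {"steps": [[0,0,0,1,0,-3,-1],[0,0,0,3,0,-6,-1],[0,0,0,4,0,-8,-1],[0,0,0,5,0,-10,-1],[0,0,0,5,0,-11,-1],[0,0,0,5,0,-11,-1],[0,0,0,5,0,-11,-1],[0,0,0,5,0,-11,-1],[0,0,0,5,0,-11,-1],[0,0,0,5,0,-11,-1],[0,0,0,5,0,-11,-1]]}}

```text
clock: 18.45
tcp_pos: [0.4167, 0.2551, 0.1624]
tool_rot: [-1.377, 2.334, -0.257]
wrist_force: [0.7, 1.8, 1.9]
opening: 0.0213
```

```bash
python3 - <<'E'
from look import *
look([.4668,.262,.062],-.004,(180,140,50,60),(185,250,40,60),"8",8)
E
```

```text
tcp [0.4167 0.2551 0.1623] up [-0.4409 -0.0514  0.8961] jaw [-0.791  0.493 -0.361] F [0.63 1.21 1.07] q [-0.74  0.66 -0.1   2.31  2.07  0.39 -0.21] 0.021328122465379507 18.55
tip [0.4681 0.2611 0.0578] tip-S [ 0.0013 -0.0009 -0.0042]
```

View pics/look8.png

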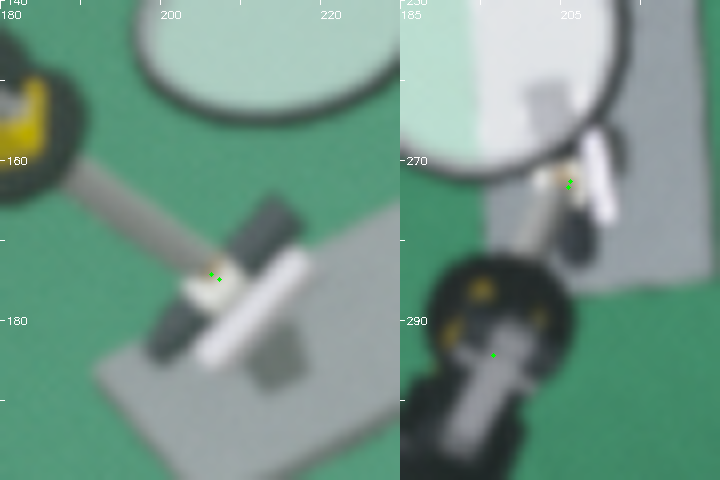

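The force rise is about 3.3 N. The tip looks slightly towards the high end, so I'll slide 2 mm back along the section and hold again to be sure.

Emit:
{"op": "carry_out", "data": {"steps": [[0,0,0,-1,0,0,-1],[0,0,0,-2,0,-1,-1],[0,0,0,-2,0,-1,-1],[0,0,0,-2,0,-1,-1],[0,0,0,-2,0,-1,-1],[0,0,0,-2,0,-1,-1],[0,0,0,-2,0,-1,-1],[0,0,0,-2,0,-1,-1],[0,0,0,-2,0,-1,-1]]}}

```text
clock: 19.3
tcp_pos: [0.4146, 0.2551, 0.1612]
tool_rot: [-1.377, 2.334, -0.257]
wrist_force: [-1.5, 0.2, 0.7]
opening: 0.0212
```

```bash
python3 - <<'E'
from look import *
look([.4668,.262,.062],-.004,(180,140,50,60),(185,250,40,60),"9",8)
E
```

```text
tcp [0.4146 0.2551 0.1612] up [-0.4407 -0.0513  0.8962] jaw [-0.791  0.493 -0.361] F [-1.76  0.    0.66] q [-0.74  0.66 -0.1   2.32  2.08  0.4  -0.22] 0.021315359719069175 19.4
tip [0.466  0.2611 0.0567] tip-S [-0.0008 -0.0009 -0.0053]
```

View pics/look9.png

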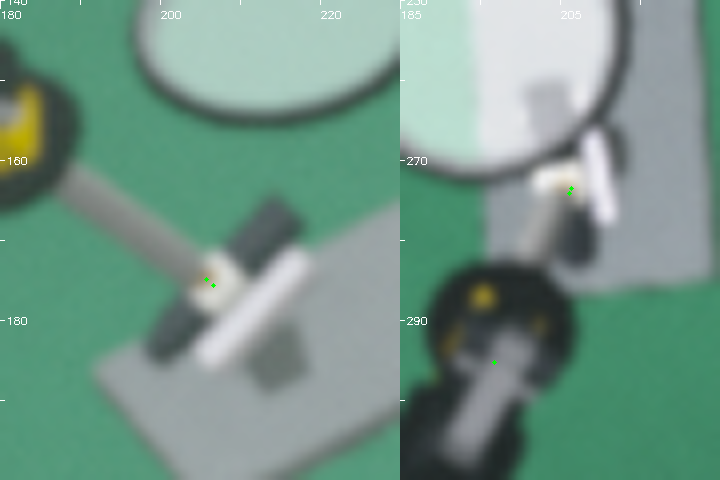

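Both contact positions are on the band. Now I'll plan the retreat and the return.

```bash
cat > s5.py <<'E'
from search import *
from plant import env
o0=env.get_obs();q0=np.array(o0["joints"]);Mn=R.from_rotvec(o0["tool_rot"]).as_matrix();p0=np.array(o0["tcp_pos"]);n=-Mn[:,2]
ax=np.cross(n,[0,0,1]);T=R.from_rotvec(ax/np.linalg.norm(ax)*np.arccos(n[2])).as_matrix()
Mv=T@Mn;print("vertical jaw bearing",np.degrees(np.arctan2(Mv[1,1],Mv[0,1])))
for t in(0,-.5,-1,-1.5,-2,-2.9):
  print("turn",t);q=q0;pp,Mp=p0,Mn
  for nm,p,M,N in [("1",p0+.07*n,Mn,10),("2",[.43,.15,.27],rot(2,t*.5)@Mv,20),("3",[.55,-.02,.27],rot(2,t)@Mv,16),("4",[.6297,-.121,.26],rot(2,t)@Mv,5),("5",[.6297,-.121,.132],rot(2,t)@Mv,5)]:
    o=path(q,[(p,M,N)]);P,Mq=fk(o[-1],PR)
    print(nm,np.round(R.from_matrix(M@Mp.T).as_rotvec(),3),np.round((np.array(p)-pp)*1000,0),"err",round(np.linalg.norm(P-p)*1000,2),"marg",np.round(np.minimum(o-lo,hi-o).min(),2),"maxdq",np.round(np.abs(np.diff(np.vstack([q,o]),axis=0)).max(),2),"q",np.round(o[-1],2))
    q=o[-1];pp,Mp=np.array(p),M
E
python3 s5.py
```

```text
vertical jaw bearing 151.079474519104
turn 0
1 [0. 0. 0.] [-31.  -4.  63.] err 0.0 marg 0.12 maxdq 0.06 q [-0.98  0.5   0.22  2.33  1.74  0.19  0.11]
2 [-0.053  0.457  0.   ] [  46. -101.   46.] err 0.0 marg 0.14 maxdq 0.25 q [-0.04  0.53 -0.62  1.83  0.38  0.91  1.81]
3 [0. 0. 0.] [ 120. -170.    0.] err 0.0 marg 0.61 maxdq 0.03 q [ 0.29  0.67 -0.62  1.51  0.42  1.09  2.22]
4 [0. 0. 0.] [  80. -101.  -10.] err 0.0 marg 0.38 maxdq 0.08 q [ 0.38  0.84 -0.6   1.15  0.45  1.28  2.45]
5 [0. 0. 0.] [   0.    0. -128.] err 0.0 marg 0.4 maxdq 0.06 q [ 0.37  0.97 -0.55  1.33  0.54  0.99  2.36]
turn -0.5
1 [0. 0. 0.] [-31.  -4.  63.] err 0.0 marg 0.12 maxdq 0.06 q [-0.98  0.5   0.22  2.33  1.74  0.19  0.11]
2 [ 0.004  0.461 -0.246] [  46. -101.   46.] err 0.0 marg 0.14 maxdq 0.25 q [-0.07  0.51 -0.55  1.83  0.34  0.89  1.61]
3 [ 0.   -0.   -0.25] [ 120. -170.    0.] err 0.0 marg 0.63 maxdq 0.03 q [ 0.22  0.65 -0.47  1.51  0.32  1.06  1.81]
4 [0. 0. 0.] [  80. -101.  -10.] err 0.0 marg 0.78 maxdq 0.08 q [ 0.33  0.82 -0.46  1.16  0.35  1.24  2.02]
5 [0. 0. 0.] [   0.    0. -128.] err 0.0 marg 0
[... 1618 characters left out ...]
 1.16  0.03  1.19  0.75]
5 [0. 0. 0.] [   0.    0. -128.] err 0.0 marg 0.88 maxdq 0.07 q [ 0.16  0.93 -0.04  1.33  0.05  0.88  0.74]
turn -2.9
1 [0. 0. 0.] [-31.  -4.  63.] err 0.0 marg 0.12 maxdq 0.06 q [-0.98  0.5   0.22  2.33  1.74  0.19  0.11]
2 [ 0.287  0.412 -1.422] [  46. -101.   46.] err 0.0 marg 0.15 maxdq 0.29 q [-0.28  0.48 -0.2   1.83  0.12  0.84  0.64]
3 [-0.   -0.   -1.45] [ 120. -170.    0.] err 0.0 marg 0.63 maxdq 0.05 q [-0.14  0.64  0.23  1.52 -0.16  1.   -0.13]
4 [0. 0. 0.] [  80. -101.  -10.] err 0.0 marg 0.83 maxdq 0.08 q [ 0.05  0.8   0.21  1.17 -0.16  1.19 -0.  ]
5 [0. 0. 0.] [   0.    0. -128.] err 0.0 marg 0.88 maxdq 0.07 q [ 0.06  0.94  0.18  1.34 -0.19  0.88  0.02]
```

Emit:
{"op": "carry_out", "data": {"steps": [[0,0,0,-3,0,6,-1],[0,0,0,-7,-1,15,-1],[0,0,0,-13,-2,27,-1],[0,0,0,-19,-3,39,-1],[0,0,0,-25,-3,51,-1],[0,0,0,-31,-4,63,-1],[0,0,0,-31,-4,63,-1],[-0.006,0.05,0,-28,-12,69,-1],[-0.012,0.1,0,-24,-22,74,-1],[-0.018,0.15,0,-20,-32,79,-1],[-0.023,0.2,0,-15,-43,84,-1],[-0.029,0.25,0,-10,-54,89,-1],[-0.035,0.3,0,-4,-65,94,-1],[-0.041,0.35,0,2,-77,99,-1],[-0.046,0.4,0,8,-90,104,-1],[-0.053,0.457,0,15,-105,109,-1],[-0.053,0.457,0,15,-105,109,-1],[-0.053,0.457,0,15,-105,109,-1],[-0.053,0.457,0,15,-105,109,-1],[-0.053,0.457,0,15,-105,109,-1]]}}

```text
clock: 21.07
tcp_pos: [0.4302, 0.1489, 0.2697]
tool_rot: [1.591, -2.708, 0.0]
wrist_force: [0.0, 0.0, -1.8]
opening: 0.0213
```

```bash
python3 - <<'E'
from sim import *
from plant import env;o=env.get_obs();M=R.from_rotvec(o["tool_rot"]).as_matrix();print(np.round(o["joints"],2),o["tcp_pos"],np.round(o["wrist_force"],1),o["opening"],o["clock"],-M[:,2],M[:,1])
p=o["tcp_pos"]
up=-M[:,2];ax=np.cross(up,[0,0,1]);print("to vertical",ax)
for t in([.55,-.02,.27],[.6297,-.121,.262]): print(np.round((np.array(t)-p)*1000,1))
E
```

```text
[-0.06  0.52 -0.56  1.82  0.35  0.9   1.85] [0.43017999 0.14894898 0.2696786 ] [ 0.   0.  -1.8] 0.021251058149065617 21.0667 [6.48613873e-04 5.63446798e-04 9.99999631e-01] [-8.73690350e-01  4.86482360e-01  2.92580861e-04]
to vertical [ 0.00056345 -0.00064861  0.        ]
[ 119.8 -168.9    0.3]
[ 199.5 -269.9   -7.7]
```

Emit:
{"op": "carry_out", "data": {"steps": [[0,0,0,24,-32,0,-1],[0,0,0,48,-65,0,-1],[0,0,0,72,-97,0,-1],[0,0,0,96,-130,0,-1],[0,0,0,120,-162,0,-1],[0,0,0,144,-195,0,-1],[0,0,0,168,-227,0,-1],[0,0,0,185,-250,-3,-1],[0,0,0,196,-265,-10,-1],[0,0,0,200,-270,-18,-1],[0,0,0,200,-270,-18,-1],[0,0,0,200,-270,-18,-1],[0,0,0,200,-270,-18,-1],[0,0,0,200,-270,-18,-1]]}}

```text
clock: 22.23
tcp_pos: [0.6295, -0.1187, 0.2531]
tool_rot: [-1.598, 2.704, -0.001]
wrist_force: [0.0, -0.1, -2.3]
opening: 0.0216
```

```bash
python3 - <<'E'
from look import *
look([.6297,-.121,.135],.025,(310,170,90,110),(320,150,50,110),"10",5)
E
```

```text
tcp [ 0.6296 -0.1192  0.2529] up [-4.e-04  1.e-04  1.e+00] jaw [-0.876  0.483 -0.   ] F [-0.99 -1.14 -2.02] q [ 0.36  0.83 -0.54  1.17  0.41  1.24  2.47] 0.0216036425762415 22.33
tip [ 0.6296 -0.1193  0.1363] tip-S [-0.0001  0.0017  0.0013]
```

View pics/look10.png

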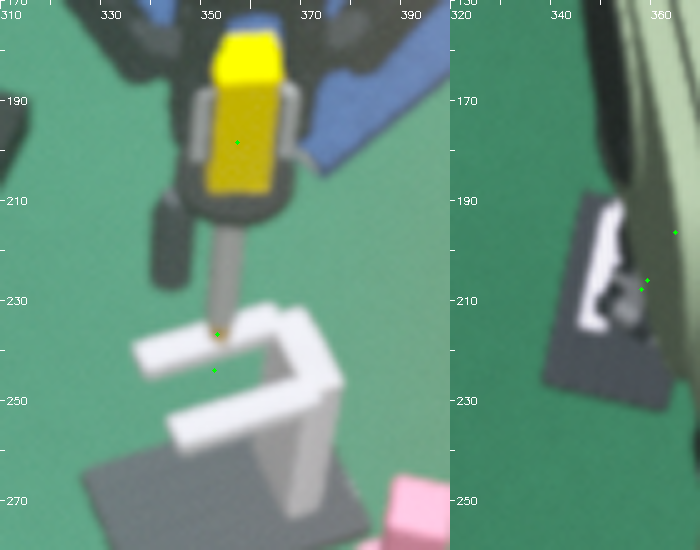

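The foot point at (352,244) is centred in the fork gap. Lowering the gauge.

Emit:
{"op": "carry_out", "data": {"steps": [[0,0,0,0,-1,-10,-1],[0,0,0,0,-1,-25,-1],[0,0,0,0,-1,-40,-1],[0,0,0,0,-1,-55,-1],[0,0,0,0,-1,-70,-1],[0,0,0,0,-1,-85,-1],[0,0,0,0,-1,-98,-1],[0,0,0,0,-1,-108,-1],[0,0,0,0,-1,-114,-1],[0,0,0,0,-1,-118,-1],[0,0,0,0,-1,-118,-1],[0,0,0,0,-1,-118,-1]]}}

```text
clock: 23.33
tcp_pos: [0.6298, -0.1209, 0.1346]
tool_rot: [-1.596, 2.706, 0.0]
wrist_force: [-0.8, 0.3, -1.0]
opening: 0.0213
```

```bash
python3 - <<'E'
from look import *
look([.6297,-.121,.015],.0,(310,180,90,110),(320,150,50,110),"11",5)
E
```

```text
tcp [ 0.6299 -0.1209  0.1349] up [-7.e-04 -1.e-04  1.e+00] jaw [-0.875  0.484 -0.001] F [ 0.13 -0.85 -1.83] q [ 0.35  0.96 -0.5   1.32  0.49  0.98  2.4 ] 0.021572701901709828 23.43
tip [ 0.63   -0.1209  0.0183] tip-S [0.0003 0.0001 0.0033]
```

View pics/look11.png

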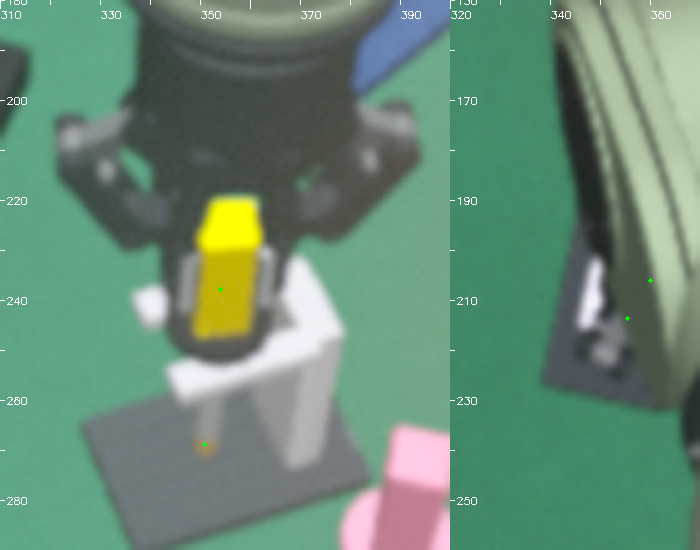

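The shaft is in the gap with about 3 mm left to go. I'll lower 3 mm and check for contact.

Emit:
{"op": "carry_out", "data": {"steps": [[0,0,0,0,0,-1,-1],[0,0,0,0,0,-2,-1],[0,0,0,0,0,-3,-1],[0,0,0,0,0,-3,-1],[0,0,0,0,0,-3,-1],[0,0,0,0,0,-3,-1]]}}

```text
clock: 23.93
tcp_pos: [0.6298, -0.1209, 0.1316]
tool_rot: [-1.596, 2.706, 0.0]
wrist_force: [-1.1, -0.6, 4.5]
opening: 0.0214
```

```bash
python3 - <<'E'
from plant import env
o=env.get_obs();print(o["tcp_pos"],o["wrist_force"],o["clock"])
E
```

```text
[ 0.62980556 -0.12092689  0.13156936] [-1.06268415 -0.63588103  4.47847522] 23.9333
```

It is seated: z force went from −1.8 to +4.5 N at the original height. I'll open slowly.

Emit:
{"op": "carry_out", "data": {"steps": [[0,0,0,0,0,0,-0.6],[0,0,0,0,0,0,-0.4],[0,0,0,0,0,0,-0.2],[0,0,0,0,0,0,0],[0,0,0,0,0,0,0.3],[0,0,0,0,0,0,0.7],[0,0,0,0,0,0,1],[0,0,0,0,0,0,1],[0,0,0,0,0,0,1],[0,0,0,0,0,0,1],[0,0,0,0,0,0,1]]}}

```text
clock: 24.85
tcp_pos: [0.6296, -0.1209, 0.1313]
tool_rot: [1.596, -2.706, -0.001]
wrist_force: [0.8, -0.3, -0.7]
opening: 0.0857
```

```bash
python3 - <<'E'
from look import *
look([.6297,-.121,.015],.0,(310,180,90,110),(320,150,50,110),"12",5)
E
```

```text
tcp [ 0.6296 -0.1209  0.1313] up [ 3.e-04 -3.e-04  1.e+00] jaw [-0.875  0.484  0.   ] F [ 1.18 -0.34 -0.27] q [ 0.35  0.96 -0.5   1.32  0.49  0.98  2.4 ] 0.08547539321925772 24.95
tip [ 0.6296 -0.1208  0.0147] tip-S [-0.0001  0.0002 -0.0003]
```

View pics/look12.png

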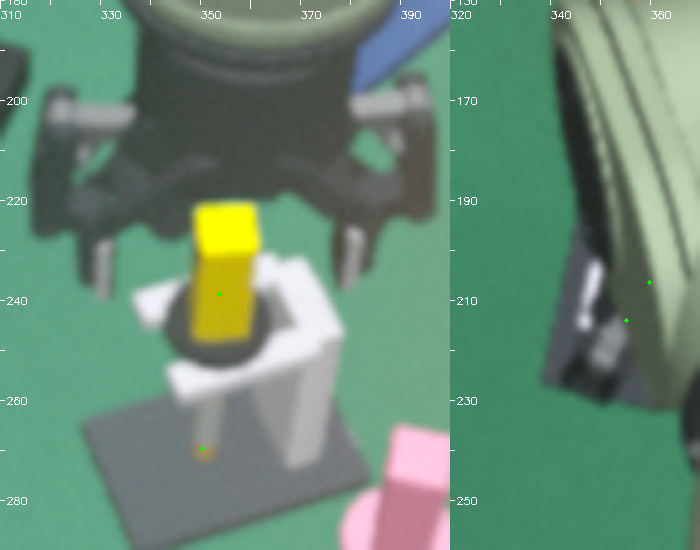

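The gauge hangs upright and free. Retreating straight up, then away.

Emit:
{"op": "carry_out", "data": {"steps": [[0,0,0,0,0,15,1],[0,0,0,0,0,40,1],[0,0,0,0,0,75,1],[0,0,0,0,0,110,1],[0,0,0,0,0,140,1],[0,0,0,-20,30,150,1],[0,0,0,-45,60,150,1],[0,0,0,-75,95,150,1],[0,0,0,-105,130,150,1],[0,0,0,-130,160,150,1],[0,0,0,-150,200,150,1],[0,0,0,-170,240,150,1],[0,0,0,-180,280,150,1],[0,0,0,-190,310,150,1],[0,0,0,-200,340,150,1],[0,0,0,-200,340,150,1],[0,0,0,-200,340,150,1],[0,0,0,-200,340,150,1]]}}

```text
clock: 26.45
tcp_pos: [0.4298, 0.2187, 0.2812]
tool_rot: [1.596, -2.706, 0.0]
wrist_force: [0.5, -0.3, -0.0]
opening: 0.086
```

```bash
python3 - <<'E'
from look import *
look([.6297,-.121,.015],.0,(310,180,90,110),(320,150,60,110),"13",5)
a=cv2.imread("pics/side13.png");b=cv2.imread("pics/side0.png")
for n,bx in(("tin",(220,245,50,55)),("cap",(282,215,20,35)),("gripb",(336,205,16,25)),("handle",(335,200,40,60))):
    x,y,w,h=bx;d=np.abs(a[y:y+h,x:x+w].astype(int)-b[y:y+h,x:x+w]).max(2);print(n,d.max(),(d>40).sum())
cv2.imwrite("pics/m13.png",a)
E
```

```text
tcp [0.4301 0.2181 0.2812] up [2.e-04 2.e-04 1.e+00] jaw [-0.874  0.485  0.   ] F [-0.45 -0.51 -0.37] q [-0.21  0.55 -0.56  1.72  0.34  0.98  1.74] 0.08570946640416166 26.55
tip [0.43   0.2181 0.1646] tip-S [-0.1997  0.3391  0.1496]
tin 8 0
cap 8 0
gripb 76 15
handle 90 46
```

View pics/look13.png

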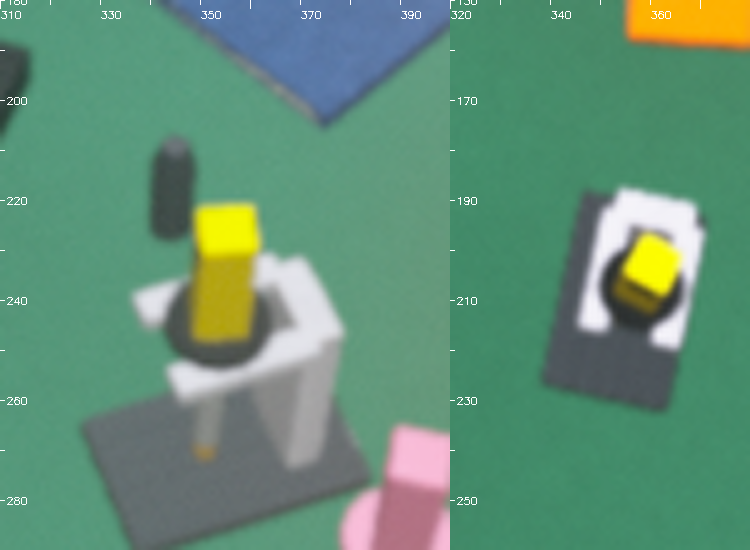

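View pics/m13.png

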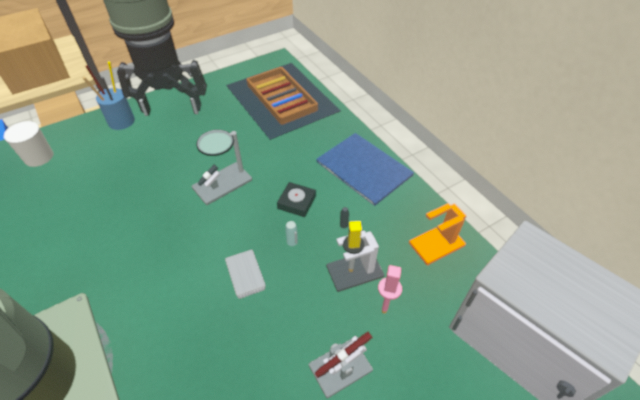

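The gauge hangs as it did at the start. The tin and cap pixels are unchanged. The differences in the loose grip section's crop come from the turned yellow handle at its edge. Handing in.

```bash
python3 - <<'E'
from plant import env
print(env.finish_job())
E
```

```text
the job is handed in; nothing more can be done
None
```

I took the gauge from its rest, pressed it on the zero disc, the barrel band and the grip band in that order, hung it back in the rest and let go. The job was handed in at about 26.6 s of the 72 s allowed, and no verdict was reported.

- **Zero disc:** the wrist force rose about 2.5 N, which fits roughly 5 mm of plunger travel. The tip was on the red dot, held for over half a second.
- **Barrel band:** the force rose about 2.8 N, with the tip near the middle of the band in both camera views. The fitted tilt (0.43 rad) and a triangulated check (0.39 rad) differ by 0.04 rad, well inside the 0.22 rad allowed.
- **Grip band:** the force rose about 3 N at a lean of 0.46 rad against the stated 0.489. The tip looked 2 mm towards the high end, so I slid it back and held again. The route kept the gauge and gripper clear of the lens.
- **Final state:** the gauge hangs upright in the fork gap, released, and the gripper has been moved well away.
- **Bystanders:** the mint tin and cap are unchanged in the side view. The loose grip section's crop showed some changed pixels. I put these down to the turned yellow handle overlapping its edge, since the section itself looks to be in the same place.

Two checks did not fully agree: the two cameras differ by about 3 mm, and I relied on the side camera because it matched the robot. The plunger travel is worked out from force and height, not measured.

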